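Load a tube furnace with combustion boats for bake-out

TASK

Load the small tube furnace for a bake-out: raise its gate, lay every narrow combustion boat that fits the channel lengthwise in the loading trough, open side up, with the heat plug behind the last one, and feed them all into the bore with the push rod until the first boat is up against the stop at the far end. Leave the boats that are too wide on their mat. Then lay the push rod back on its mat and shut the gate fully; do not knock the beaker over.

Things in the scene. Friction and masses are not known exactly. Their poses are not given: they have to be found in the camera images.
- mouth (a point): Centre of the mouth of the bore at the height of the channel floor; axes as the furnace. The channel is 21 mm wide, its floor level and 40 mm above the bench throughout. Before the mouth (y -195 to 0 mm) it is an open steel loading trough with side walls 6 mm high and 3 mm thick; beyond it (y 0 to 165 mm) a covered bore 22 mm high that ends at a solid stop
- stop (a point): Middle of the ceramic stop at the blind end of the bore, at the height of the channel floor, 165 mm in from the mouth; axes as for the mouth
- trough_end (a point): Outer end of the loading trough's floor, 195 mm before the mouth; axes as for the mouth
- furnace: Small grey tube furnace, fixed: case 110 mm deep (its x), 185 mm long (its y, from the mouth on), 82 mm high. Origin on the bench under the mouth; +y is the feed direction into the bore (roughly world +y), x runs across the channel, z up
- gate (a joint): Height of the steel gate that shuts the mouth, m: 0 shut, 0.024 fully up. It slides vertically in guides, stays where it is left (about 2 N moves it down, 4 N up); its 3 mm plate stands 6 mm before the mouth and leaves an opening as high as the joint value under it
- gate_knob (a point): Centre of the black knob on top of the gate, 26 mm (across the channel, x) by 16 mm (along it, y) by 18 mm high; free all round above the case; it is 95 mm above the bench when the gate is shut and rises with the gate; axes as for the mouth
- boat_mat: Blue-grey mat, 90 mm (its x) by 260 mm (its y), 3 mm thick, fixed on the bench; origin at the centre of its underside; the boats lie on it
- rod_mat: Pale heatproof mat, 80 mm (its x) by 250 mm (its y), 3 mm thick, fixed on the bench; origin at the centre of its underside; the push rod lies on it along y
- rod_grip (a point): Middle of the push rod's wooden handle, half-way up. Handle 16 mm wide (x), 18 mm high (z), 80 mm long (y); y points from handle to tip. A 7 mm steel rod runs on, in line, to the foot. The foot's underside is 1 mm above the handle's: it lies flat on the mat and may slide along the channel floor. 70 to 120 g
- rod_tip (a point): Middle of the front face of the rod's foot, 160 mm ahead of rod_grip along the rod's y axis, in line with it; the foot is a steel plate 16 mm wide, 16 mm high, 6 mm thick; axes as for rod_grip
- beaker: Glass beaker, 52 mm wide, 70 mm high, standing behind the work; origin at the centre of its underside; a bystander
- boat_a_c (a point): Centre (half-way up) of a narrow white ceramic combustion boat, an open-topped empty trough 40 mm long (x), 16 mm wide (y), 16 mm high, walls 2 mm, 18 g; it lies open side up; both ends alike. Fits the furnace channel lengthwise. One of up to three; absent ones are given as None
- boat_b_c (a point): Centre (half-way up) of a narrow white ceramic combustion boat, an open-topped empty trough 40 mm long (x), 16 mm wide (y), 16 mm high, walls 2 mm, 18 g; it lies open side up; both ends alike. Fits the furnace channel lengthwise. One of up to three; absent ones are given as None
- boat_c_c (a point): Centre (half-way up) of a narrow white ceramic combustion boat, an open-topped empty trough 40 mm long (x), 16 mm wide (y), 16 mm high, walls 2 mm, 18 g; it lies open side up; both ends alike. Fits the furnace channel lengthwise. One of up to three; absent ones are given as None
- boat_d_c (a point): Centre (half-way up) of a wide white ceramic boat, like the narrow ones but 25 mm wide (y): 40 mm long (x), 16 mm high; too wide for this furnace's channel
- boat_e_c (a point): Centre (half-way up) of a wide white ceramic boat, like the narrow ones but 25 mm wide (y): 40 mm long (x), 16 mm high; too wide for this furnace's channel
- plug_c (a point): Centre of the heat plug, a buff firebrick block, 18 mm wide (x), 24 mm long (y), 18 mm high, 25 g; it waits on top of the furnace case and goes into the channel lengthwise, as the last, behind the boats
Mind the look-alikes: they are no part of the job. Leave any green look-alike of the part that bears boat_a_c alone.

How it is judged:
By the outcome, as a careful person would: the job done as asked, in the order asked, and still so for the second after the job is handed in, with the robot touching nothing.
Of boat_a, boat_b, boat_c only 2 to 3 are there at a start; the rules pass over those that are not, and their reading is None.
At some moment in a run one of boat_a, boat_b, boat_c, rod may be knocked a few centimetres aside while the robot is not near it.
Once in a run the grip may slacken for a moment while it holds something.
It also fails if it takes over 210 s, if anything falls off the work surface, if the arm or the gripper's body presses on something with over 40 N, if the wrist force passes 120 N, or if a joint passes its speed limit or range.

ROBOT

A 7-joint arm with a two-finger parallel gripper is mounted at the origin on the work surface; the furniture and walls round the work are solid. World frame = base frame: x ahead of the robot, y to its left, z up, the work surface at z = 0. Lengths are in mm, angles in rad, forces in N, time in s.
With the tool pointing down it reaches from about 350 to 900 mm from the base axis. Payload 8.1 kg.
Tool frame: the origin (TCP) lies at the very end of the fingers, on their centre line; the grasp point (between the pads) lies 19 mm behind it (env.tcp_to_grasp is the distance from the TCP to the grasp point, in mm); z points along the fingers, y is the line along which they close (so a half turn about z gives the same grasp; the last joint's range is limited). The gripper opens to 92 mm and grips with 3 to 60 N. Pads are 19 mm wide; open, the fingers measure 130 mm over their backs; the gripper's body (75 mm by 190 mm) begins 47 mm behind the grasp point.
Start: joints at [1, 0.434, 0.025, 1.573, -0.012, 1.134, -0.075], TCP at [281.807, -557.876, 226.742] pointing down, gripper open.
Joint ranges: [-2.62, 2.62], [-0.44, 2.09], [-1.27, 1.32], [0.08, 2.57], [-1.32, 4.46], [0.12, 2], [-2.74, 2.74]. Speed limits (rad/s): [2.22, 2.22, 3.01, 3.01, 3.14, 3.14, 3.14].

INTERFACE

Orientations are given as a rotation vector (axis times angle).
In Python, from plant import sensors, vision, ticket, spotter, env gives the robot as it stands.
- The arm moves only by the tool arm_command, never from a script. Its argument "commands" is a list of rows, each a list of 5 numbers: the finger opening in m, from 0 to 0.0918, then the shift along the world's x, y, z in m, then the turn about the world's z in degrees. In form: [[claw, dx, dy, dz, spin], ...]. A call has 1 to 5 rows; each row shifts and turns the commanded pose from where the row before left it; what a row does not reach is not made up. A row lasts 1/10 s, in which the tool goes at most 50 mm and 8.59 degrees, less where a joint would pass 70% of its speed; a pose out of reach is approached as far as the arm can. A call is refused whole if a number of a shift passes 0.05 or a number of a turn 8.59, either way. A call with a gripper value outside its range is refused whole. The fingers move at their own pace and stop on an object; "newtons" is the grip in N (left out, the last holds). Time passes only in rows, so rows that do not move let the fingers close. It gives the time, the measured TCP pose, the force, the opening and the grip force at its end, in the units of the state.
- sensors.observe(): the state, without advancing time (a new reading comes with each control period).
- vision.capture(name): name is "scene" or "side" or "wrist"; returns the picture (384x512x3 uint8, red, green, blue); there is no depth.
- vision.camera_info(name): a dict with "fx", "fy", "cx", "cy" (pixels), "rvec" (rotation vector, rad) and "tvec" (3), from world to camera coordinates, as OpenCV has them. Camera axes: x right, y down, z forward; pixel columns grow to the right and rows downward; lengths in mm; the calibration is good to about 2 mm. A picture is of the moment at which its call begins: read the wrist's pose just before it. camera_info takes no time and is no camera call; for the wrist camera it gives the pose at the moment of the call.
- ticket.sign_off(): hands the job in; it is judged then, once.
Trained networks look in the newest picture that a camera, given by its name, has taken for a name from the list of things; names that differ only in an ending like _2 or _b are one class to them, and where a whole thing is asked for, a point or a joint stands for the part that bears it (a point fixed in the world has none). Each returns a list of dicts, best first, with "score" (0 to 1); they miss things now and then, are a little off and sometimes report something else, mostly with a low value. They report only what shows in the picture. A call takes as long as a camera call. They do not tell look-alikes from the thing itself.
- spotter.masks_of(thing, camera): "region" (384x512 bool, what is visible of it) and "pixel" ([column, row] in pixels, amid what is visible of it).
- spotter.tip_of(thing, camera): "pixel" ([column, row] in pixels: a listed point, or the origin of a listed thing).
The state is a dict: "time": time; "joint_positions": joint angles; "qvel": joint speeds; "joint_torque": joint torques, N m; "tool_pos": TCP position; "eef_rot": TCP orientation; "force": force on the tool from outside, world axes, zero at the start; "wrist_torque": the same for the moment, N m; "gripper_width": finger opening in mm; "finger_force": force on a finger pad.
Only numpy, scipy, OpenCV 4.12 (cv2) and the standard library are available. Lean on these libraries where they do the work, as an engineer would, in place of code of your own. Each camera call takes 0.05 s, during which the arm holds its last target. There are 200 camera calls.

## Working session

There is one attempt and no reset: what is moved stays moved. The work goes in short steps, Python scripts to look and compute and a tool call to move; the robot and the scene stay as the last step left them, time stands still between calls to the robot, and variables do not carry over. Pictures are saved under pics/ and viewed, at most 18 in all, crops included, and the job is handed in when it is done.

Besides the shell and the picture viewer there is one more tool, called after "Emit:" as name(argument=value, ...), one argument or row to a line, values as JSON. arm_command: Moves the arm, as the interface text tells. Its arguments: {"type":"object","properties":{"commands":{"type":"array","items":{"type":"array","items":{"type":"number"}}},"newtons":{"type":"number"}},"required":["commands"]}

```bash
ls; mkdir -p pics; cat > h.py <<'E'
import numpy as np,cv2
from plant import sensors,vision,ticket,spotter,env
def cap(n,save=None):
    im=vision.capture(n); ci=vision.camera_info(n)
    if save: cv2.imwrite('pics/'+save,im[:,:,::-1])
    return im,ci
def K(ci): return np.array([[ci['fx'],0,ci['cx']],[0,ci['fy'],ci['cy']],[0,0,1.]])
def ray(ci,px):
    R=cv2.Rodrigues(np.array(ci['rvec'],float))[0]; t=np.array(ci['tvec'],float).ravel()
    d=R.T@np.linalg.inv(K(ci))@np.array([px[0],px[1],1.]); return -R.T@t,d/np.linalg.norm(d)
def onz(ci,px,z):
    o,d=ray(ci,px); return o+d*(z-o[2])/d[2]
def tri(obs):
    A=np.zeros((3,3));b=np.zeros(3)
    for ci,px in obs:
        o,d=ray(ci,px);P=np.eye(3)-np.outer(d,d);A+=P;b+=P@o
    x=np.linalg.solve(A,b)
    res=[np.linalg.norm((np.eye(3)-np.outer(d,d))@(x-o)) for o,d in [ray(*q) for q in obs]]
    return x,res
def proj(ci,X):
    return cv2.projectPoints(np.array(X,float).reshape(-1,1,3),np.array(ci['rvec'],float),np.array(ci['tvec'],float),K(ci),None)[0].reshape(-1,2)
E
python3 - <<'E'
from h import *
for n in('scene','side','wrist'):
    im,ci=cap(n,n+'0.png'); print(n,ray(ci,(256,192)),ci['fx'])
o=sensors.observe();print(o)
E
```

```text
pics
scene (array([-154.56622139, -502.75959259,  560.51578267]), array([ 0.73436225,  0.50451842, -0.45406305])) 428.67638725300856
side (array([240.43777912, 547.23816031, 931.73019848]), array([ 0.33550805, -0.48447366, -0.80791065])) 390.67797459627184
wrist (array([ 342.35292954, -527.40773722,  382.98242485]), array([-0.23865035, -0.12177025, -0.96344072])) 344.7417652009437
{'time': 0.15, 'joint_positions': array([ 1.00041902,  0.43509996,  0.02499806,  1.57382333, -0.01159707,
        1.13400378, -0.07508268]), 'qvel': array([ 0.00067244, -0.00052954,  0.0002235 , -0.00339762, -0.00143879,
        0.00150171,  0.0004556 ]), 'joint_torque': array([ 1.84439719e-03, -6.68263292e+01,  9.86054689e-01, -3.14691997e+01,
       -6.04704721e-02,  3.93103680e-02,  7.57574389e-05]), 'tool_pos': array([ 281.60018687, -557.56532379,  226.12757939]), 'eef_rot': array([-3.05498882e+00, -7.27733115e-01,  6.17659750e-04]), 'force': array([ 0.08268424, -0.41715042,  0.20036515]), 'wrist_torque': array([ 0.02367251, -0.02428476,  0.00257493]), 'finger_force': 0.0, 'gripper_width': 91.93758480874494}
```

View pics/scene0.png

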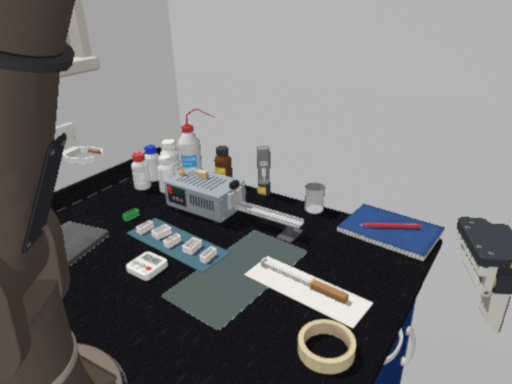

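View pics/side0.png

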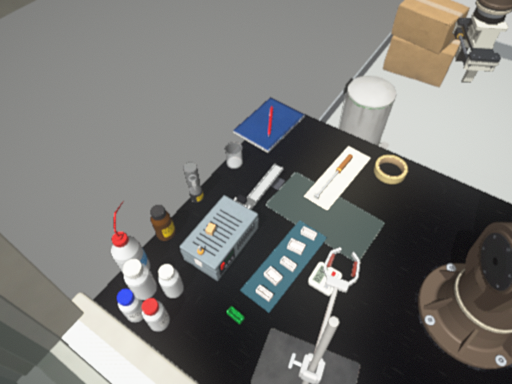

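Scene picture: furnace at (205,193), trough running to (290,232), five white boats on the blue mat (145,227), (161,231), (172,240), (192,245), (208,255), a green look-alike at (131,215), the rod on its pale mat with its handle at (328,290), and the beaker at (315,198). The side view agrees: boats at (264,292), (274,277), (288,263), (295,246), (308,233), plug at (210,229).

```bash
python3 - <<'E'
from h import *
C={}
for n in('scene','side'):
    C[n]=cap(n)[1]
D={}
for t in ['mouth','stop','trough_end','gate_knob','rod_grip','rod_tip','plug_c','beaker','boat_a_c','boat_d_c','rod_mat','boat_mat']:
    for n in C:
        r=spotter.tip_of(t,n); D[t,n]=r
        print(t,n,[(np.round(q['pixel'],1).tolist(),round(q['score'],2)) for q in r][:7])
    if D[t,'scene'] and D[t,'side'] and not t.startswith('boat_a') and not t.startswith('boat_d'):
        x,e=tri([(C[n],D[t,n][0]['pixel']) for n in C]); print('   ',x.round(1),np.round(e,1))
for t in ['boat_a_c','boat_d_c']:
  for n in C:
    print(t,n,[onz(C[n],q['pixel'],11).round(0)[:2].tolist() for q in D[t,n]])
E
```

```text
mouth scene [([233.9, 202.2], 0.66), ([160.0, 235.6], 0.51), ([327.7, 288.5], 0.19)]
mouth side [([243.9, 212.2], 0.78), ([339.0, 178.2], 0.66)]
    [600.9  87.3  43.8] [2.4 2.4]
stop scene [([189.0, 189.6], 0.59), ([174.0, 242.6], 0.39), ([173.0, 243.6], 0.3)]
stop side [([208.4, 257.1], 0.98), ([336.0, 179.8], 0.28), ([316.1, 197.1], 0.18)]
    [602.5 243.4  37. ] [4.4 4.4]
trough_end scene [([300.9, 220.4], 0.56), ([186.3, 187.9], 0.49)]
trough_end side [([280.8, 164.9], 0.56), ([234.1, 162.9], 0.51)]
    [ 602.3 -104.9   50.3] [1.5 1.5]
gate_knob scene [([232.5, 180.3], 0.57)]
gate_knob side [([242.1, 198.1], 0.52)]
    [602.9  87.7 105.8] [0.5 0.5]
rod_grip scene [([199.7, 173.0], 0.67), ([327.8, 289.8], 0.58)]
rod_grip side [([341.8, 163.4], 0.46)]
    [390.6 -21.6 248. ] [18.6 18.6]
rod_tip scene [([265.9, 262.5], 0.81), ([207.9, 254.0], 0.37)]
rod_tip side [([315.0, 195.8], 0.73)]
    [474.6 -91.2   6.9] [0.4 0.4]
plug_c scene [([202.6, 171.6], 0.45)]
plug_c side [([210.6, 228.5], 0.65), ([280.1, 165.7], 0.38)]
    [619.9 200.4  96. ] [1.4 1.4]
beaker scene [([173.0, 244.0], 0.72), ([311.5, 213.3], 0.65)]
beaker side [([234.7, 161.3], 0.97)]
    [528.1  85.  103.4] [149.5 149.5]
boat_a_c scene [([133.1, 210.8], 0.63), ([174.2, 240.3], 0.6)]
boat_a_c side [([234.5, 315.2], 0.63)]
boat_d_c scene [([192.1, 243.6], 0.46)]
boat_d_c side [([294.4, 244.9], 0.76), ([274.2, 275.0], 0.71), ([243.2, 222.1], 0.31)]
rod_mat scene [([305.2, 290.2], 0.65), ([145.4, 225.1], 0.16)]
rod_mat side [([208.2, 230.2], 0.52), ([271.6, 275.4], 0.29)]
    [ 847.8    7.5 -383.9] [9.5 9.5]
boat_mat scene [([174.4, 244.9], 0.71), ([229.7, 185.7], 0.64)]
boat_mat side [([282.9, 262.5], 0.71)]
    [439.1 138.3  -5.8] [4.9 4.9]
boat_a_c scene [[476.0, 324.0], [430.0, 133.0]]
boat_a_c side [[463.0, 322.0]]
boat_d_c scene [[441.0, 88.0]]
boat_d_c side [[441.0, 83.0], [440.0, 184.0], [595.0, 100.0]]
```

Emit:
arm_command(
  commands=[
    [0.0918,0.03,0.045,0.003,6.3],
    [0.0918,0.03,0.045,0.003,6.3],
    [0.0918,0.03,0.045,0.003,6.3],
    [0.0918,0.02,0.045,0.003,6.3],
    [0.0918,0.02,0.045,0.003,6.3],
  ],
)

```text
time: 1.95
tool_pos: [405.7, -341.4, 241.3]
eef_rot: [2.74, 1.537, 0.0]
force: [1.0, -0.3, 0.2]
gripper_width: 91.8
finger_force: 0.0
```

Emit:
arm_command(
  commands=[
    [0.0918,0.02,0.045,0.003,6.3],
    [0.0918,0.02,0.045,0.003,6.3],
    [0.0918,0,0.045,0.003,6.3],
    [0.0918,0,0.045,0.003,6.3],
    [0.0918,0,0.045,0,6.5],
  ],
)

```text
time: 2.45
tool_pos: [445.0, -116.5, 253.6]
eef_rot: [2.216, 2.226, 0.001]
force: [1.7, -0.2, -0.1]
gripper_width: 91.6
finger_force: 0.0
```

```bash
python3 - <<'E'
from h import *
o=sensors.observe();print(o['tool_pos'],o['eef_rot'])
im,ci=cap('wrist','w1.png'); print(ray(ci,(256,192)))
for t in ['rod_grip','rod_tip','trough_end']:
    r=spotter.tip_of(t,'wrist')
    z={'trough_end':40}.get(t,12)
    print(t,[(np.round(q['pixel'],1).tolist(),round(q['score'],2),onz(ci,q['pixel'],z).round(1).tolist()) for q in r])
E
```

```text
[ 444.96752184 -116.48238312  253.5868678 ] [2.21550854e+00 2.22576397e+00 7.20767570e-04]
(array([443.94798302, -41.49115358, 410.81537011]), array([ 0.00968009, -0.26423961, -0.96440849]))
rod_grip [([263.2, 253.9], 0.82, [458.7, -231.3, 12.0])]
rod_tip [([278.6, 130.5], 0.72, [472.3, -77.1, 12.0]), ([404.9, 149.7], 0.59, [620.1, -96.3, 12.0])]
trough_end [([401.2, 151.0], 0.83, [603.9, -93.9, 40.0])]
```

Emit:
arm_command(
  commands=[
    [0.0918,0,0.048,0,0],
    [0.0918,0,0.048,0,0],
    [0.0918,0,0.048,0,0],
    [0.0918,0,0.048,0,0],
    [0.0918,0,0.048,0,0],
  ],
)

```text
time: 3.15
tool_pos: [445.5, 121.8, 253.1]
eef_rot: [2.226, 2.216, 0.0]
force: [1.4, -0.7, 0.3]
gripper_width: 91.9
finger_force: 0.0
```

Emit:
arm_command(
  commands=[
    [0.0918,0,0.04,0,0],
    [0.0918,0,0,0,0],
  ],
)

```text
time: 3.35
tool_pos: [444.9, 166.4, 253.4]
eef_rot: [-2.215, -2.225, -0.004]
force: [-0.3, -0.0, -0.1]
gripper_width: 91.8
finger_force: 0.0
```

```bash
python3 - <<'E'
from h import *
o=sensors.observe();print(o['tool_pos'],o['eef_rot'],o['time'],o['joint_positions'])
im,ci=cap('wrist','w2.png'); print(ray(ci,(256,192)))
for t in ['boat_a_c','boat_d_c','plug_c','gate_knob','mouth','boat_mat']:
    r=spotter.tip_of(t,'wrist')
    z={'mouth':40,'plug_c':91,'gate_knob':95}.get(t,11)
    print(t,[(np.round(q['pixel'],1).tolist(),round(q['score'],2),onz(ci,q['pixel'],z).round(1).tolist()) for q in r])
E
```

```text
[444.90717674 166.43054646 253.35477691] [-2.21518434 -2.22521453 -0.00397574] 3.35 [ 0.04804619  0.22641462 -0.61318554  1.84795456  0.14221711  1.10940773
 -0.61190065]
(array([445.63362102, 230.32854299, 409.86711116]), array([ 0.00355397, -0.26631418, -0.96387973]))
boat_a_c [([273.2, 13.8], 0.93, [464.6, 315.8, 11.0]), ([239.4, 178.8], 0.66, [427.3, 136.3, 11.0])]
boat_d_c [([245.7, 221.4], 0.89, [434.6, 82.7, 11.0])]
plug_c [([442.8, 135.3], 0.84, [618.5, 196.8, 91.0]), ([239.1, 180.8], 0.39, [430.7, 153.2, 91.0])]
gate_knob [([412.9, 252.5], 0.4, [602.7, 81.5, 95.0])]
mouth []
boat_mat [([247.5, 181.6], 0.66, [436.9, 132.9, 11.0])]
```

```bash
python3 -c "
import cv2,numpy as np
cv2.imwrite('pics/w12.png',cv2.resize(np.vstack([cv2.imread('pics/w1.png'),cv2.imread('pics/w2.png')]),(400,600)))"
```

```text
(no output)
```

View pics/w2.png

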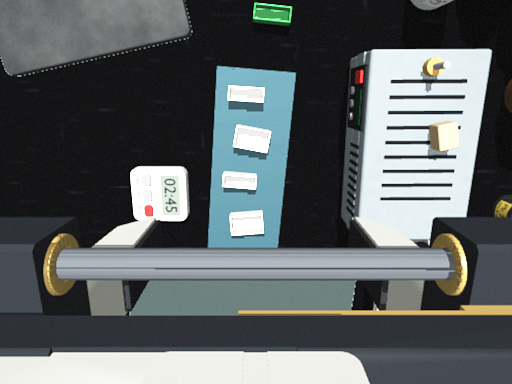

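Wrist view: wide boats at (252,138) and (247,222), narrow ones at (246,94) and (239,181), a fifth hidden under the gripper; green look-alike at (272,13), plug at (444,136), and a valve knob at (434,67) that is not the plug. Next a shifted view to see the fifth boat and get heights.

Emit:
arm_command(
  commands=[
    [0.0918,0,-0.045,0,0],
    [0.0918,0,-0.045,0,0],
    [0.0918,0,0,0,0],
  ],
)

```text
time: 4.0
tool_pos: [444.9, 64.5, 252.7]
eef_rot: [2.231, 2.209, -0.005]
force: [0.8, 0.8, -0.3]
gripper_width: 91.8
finger_force: 0.0
```

```bash
cat >> h.py <<'E'
def rects(im,ci,z,lo,hi,x0,x1,y0,y1,amin=150):
    # rectify plane z to 1px=0.5mm map; minAreaRect of colour blobs (HSV range)
    xs,ys=np.meshgrid(np.arange(x0,x1,.5),np.arange(y0,y1,.5))
    uv=proj(ci,np.stack([xs,ys,np.full_like(xs,z)],-1)).astype(np.float32).reshape(xs.shape+(2,))
    r=cv2.remap(im,uv[...,0],uv[...,1],cv2.INTER_LINEAR)
    m=cv2.inRange(cv2.cvtColor(r,cv2.COLOR_RGB2HSV),lo,hi)
    m=cv2.morphologyEx(m,cv2.MORPH_CLOSE,np.ones((9,9)))
    out=[]
    for c in cv2.findContours(m,cv2.RETR_EXTERNAL,cv2.CHAIN_APPROX_NONE)[0]:
        if cv2.contourArea(c)<amin*4: continue
        (cx,cy),(w,h),a=cv2.minAreaRect(c)
        if w<h: w,h,a=h,w,a+90
        a=(a+90)%180-90
        out.append((round(cx/2+x0,1),round(cy/2+y0,1),round(w/2,1),round(h/2,1),round(a,1)))
    return out,r,m
E
python3 - <<'E'
from h import *
im,ci=cap('wrist','w3.png'); o=sensors.observe();print(o['tool_pos'])
for b in rects(im,ci,19,(0,0,165),(179,60,255),385,490,0,270)[0]: print(b)
print('plug',rects(im,ci,100,(8,40,120),(28,200,255),580,660,140,260,60)[0])
for t in ['plug_c','gate_knob','boat_a_c','boat_d_c']:
    print(t,[(np.round(q['pixel'],1).tolist(),round(q['score'],2),onz(ci,q['pixel'],{'plug_c':91,'gate_knob':95}.get(t,11)).round(1).tolist()) for q in spotter.tip_of(t,'wrist')])
E
```

```text
[445.00461213  67.67837855 252.98323735]
(441.3, 191.5, 41.6, 27.5, -10.3)
(427.0, 142.3, 41.6, 17.5, -5.0)
(435.6, 88.9, 41.8, 27.6, 4.9)
(428.1, 36.7, 41.4, 20.7, 2.4)
plug []
plug_c [([459.9, 7.6], 0.66, [619.0, 206.2, 91.0])]
gate_knob [([427.3, 146.8], 0.79, [603.6, 89.3, 95.0])]
boat_a_c [([234.3, 88.9], 0.74, [423.0, 143.3, 11.0])]
boat_d_c [([248.6, 137.4], 0.64, [438.3, 89.4, 11.0])]
```

View pics/w3.png

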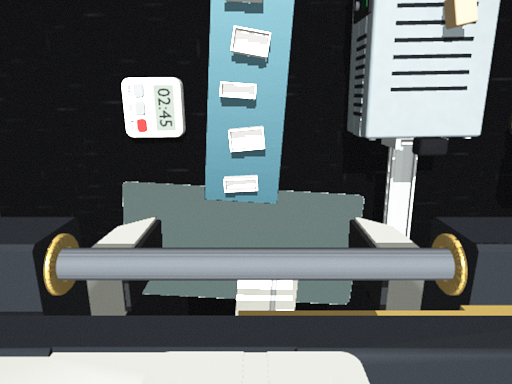

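Fifth boat at (241,184) is narrow, so three narrow: (246,94) of the first view, (238,90) and (241,184) here; wide at (251,42), (246,139). The arm was still settling; re-measure at rest.

```bash
sed -i 's/im=vision.capture(n); ci=vision.camera_info(n)/ci=vision.camera_info(n); im=vision.capture(n)/' h.py
cat > m.py <<'E'
from h import *
o=sensors.observe();print(o['tool_pos'].round(1),np.abs(o['qvel']).max().round(4))
im,ci=cap('wrist')
for b in rects(im,ci,19,(0,0,165),(179,60,255),385,490,0,270)[0]: print(b)
for t in ['plug_c','gate_knob','boat_a_c','boat_d_c']:
    print(t,[(np.round(q['pixel'],1).tolist(),round(q['score'],2),onz(ci,q['pixel'],{'plug_c':91,'gate_knob':95}.get(t,11)).round(1).tolist()) for q in spotter.tip_of(t,'wrist')])
E
python3 m.py
```

```text
[444.9  72.6 253.2] 0.0112
(434.5, 231.0, 41.0, 11.0, 0.0)
(441.3, 187.7, 41.9, 27.3, -10.6)
(426.9, 138.7, 41.7, 17.5, -4.9)
(435.5, 85.4, 41.6, 27.9, 4.8)
(427.9, 33.4, 41.5, 21.2, 2.1)
plug_c [([458.9, 23.6], 0.75, [619.1, 200.7, 91.0]), ([236.0, 97.1], 0.51, [428.4, 139.7, 91.0])]
gate_knob [([424.2, 155.7], 0.88, [601.7, 87.6, 95.0])]
boat_a_c [([238.0, 95.2], 0.63, [426.4, 141.7, 11.0])]
boat_d_c [([245.9, 146.7], 0.58, [435.0, 83.9, 11.0])]
```

Emit:
arm_command(
  commands=[
    [0.0918,0.02,0.045,0,0],
    [0.0918,0.02,0.045,0,0],
    [0.0918,0,0,0,0],
    [0.0918,0,0,0,0],
    [0.0918,0,0,0,0],
  ],
)

```text
time: 5.0
tool_pos: [484.6, 161.0, 252.7]
eef_rot: [2.222, 2.221, -0.002]
force: [-0.3, 0.3, 0.1]
gripper_width: 91.9
finger_force: 0.0
```

```bash
python3 m.py; python3 - <<'E'
from h import *
im,ci=cap('wrist','w4.png')
m=spotter.masks_of('plug_c','wrist')
for q in m[:2]:
    c=np.argwhere(q['region'])[:,::-1].astype(np.float32)
    top=np.array([onz(ci,p,100)[:2] for p in c],np.float32)
    print(q['score'],q['pixel'],cv2.minAreaRect(top))
E
```

```text
[484.6 161.  252.7] 0.0169
(435.4, 237.8, 41.7, 17.3, -3.2)
(441.7, 189.0, 41.6, 27.6, -10.4)
(427.5, 140.4, 42.0, 20.5, -4.3)
(436.0, 87.4, 42.5, 31.0, 4.9)
(437.2, 31.8, 104.5, 16.5, 0.0)
plug_c [([212.2, 93.1], 0.71, [446.8, 231.4, 91.0]), ([401.9, 130.1], 0.55, [619.5, 198.7, 91.0])]
gate_knob []
boat_a_c [([232.4, 11.0], 0.73, [461.1, 315.8, 11.0]), ([204.7, 177.6], 0.7, [425.3, 135.3, 11.0]), ([215.7, 218.6], 0.18, [436.9, 83.7, 11.0])]
boat_d_c [([216.4, 218.7], 0.8, [437.7, 83.6, 11.0])]
0.85 [400.7, 130.0] ((615.4744262695312, 200.53160095214844), (23.19827651977539, 26.777206420898438), 6.562368869781494)
```

Emit:
arm_command(
  commands=[
    [0.0918,0.04,-0.045,0,0],
    [0.0918,0.04,-0.045,0,0],
    [0.0918,0.037,-0.045,0,0],
    [0.0918,0,-0.045,0,0],
    [0.0918,0,-0.045,0,0],
  ],
)

```text
time: 5.85
tool_pos: [583.5, -43.5, 252.7]
eef_rot: [-2.221, -2.221, -0.0]
force: [1.0, 0.3, 1.2]
gripper_width: 91.8
finger_force: 0.0
```

Emit:
arm_command(
  commands=[
    [0.0918,0,-0.03,-0.03,0],
    [0.0918,0,0,0,0],
    [0.0918,0,0,0,0],
    [0.0918,0,0,0,0],
    [0.0918,0,0,0,0],
  ],
)

```text
time: 6.35
tool_pos: [583.6, -69.9, 223.9]
eef_rot: [2.219, 2.223, 0.002]
force: [1.1, 0.2, 0.5]
gripper_width: 91.7
finger_force: 0.0
```

```bash
python3 - <<'E'
from h import *
o=sensors.observe();print(o['tool_pos'].round(1),np.abs(o['qvel']).max().round(4))
im,ci=cap('wrist','w5.png')
for t in ['plug_c','gate_knob','mouth','trough_end']:
    print(t,[(np.round(q['pixel'],1).tolist(),round(q['score'],2),onz(ci,q['pixel'],{'plug_c':91,'gate_knob':95}.get(t,40)).round(1).tolist()) for q in spotter.tip_of(t,'wrist')])
print(proj(ci,[[602,90,40],[592,90,46],[612,90,46],[602,90,82],[602,0,40]]).round(0).tolist())
E
```

```text
[583.6 -69.9 223.9] 0.0042
plug_c []
gate_knob []
mouth []
trough_end [([278.1, 199.6], 0.59, [608.4, -105.1, 40.0]), ([151.4, 174.2], 0.51, [479.6, -78.6, 40.0]), ([398.6, 161.6], 0.47, [728.5, -65.1, 40.0])]
[[275.0, -11.0], [264.0, -13.0], [287.0, -13.0], [278.0, -27.0], [274.0, 94.0]]
```

View pics/w5.png

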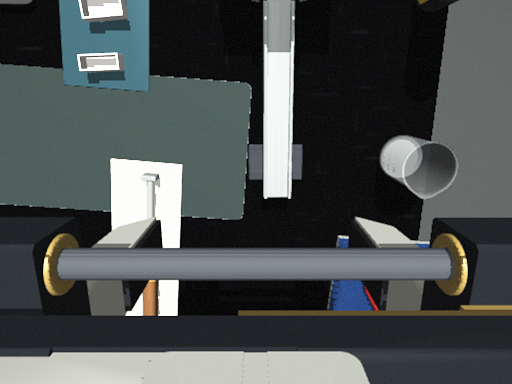

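Trough at columns 264–292, its outer end at row 197; the tip of the rod at (150,178); beaker at (418,165). Now fit the trough's axis numerically and approach the gate.

```bash
python3 - <<'E'
from h import *
im=cv2.imread('pics/w5.png'); ci=vision.camera_info('wrist')
g=im.min(2)
for r in (60,90,120,185):
    row=g[r,235:320]; c=np.where(row>110)[0]+235
    a,b=c.min(),c.max(); print(r,a,b,onz(ci,((a+b)/2,r),46)[:2].round(1),(onz(ci,(b+.5,r),46)-onz(ci,(a-.5,r),46))[0].round(1))
col=g[150:220,278]; print(col.tolist())
E
```

```text
60 264 293 [605.2  28.9] 27.4
90 264 293 [605.7   2.4] 28.0
120 263 292 [605.3 -25.1] 28.6
185 244 291 [596.4 -89.2] 48.0
[245, 244, 244, 244, 245, 244, 244, 245, 245, 244, 243, 244, 243, 243, 243, 243, 244, 243, 243, 243, 243, 243, 244, 243, 243, 242, 242, 243, 243, 242, 242, 242, 242, 242, 241, 243, 242, 241, 241, 242, 241, 240, 241, 241, 241, 245, 226, 107, 0, 7, 8, 14, 7, 3, 7, 6, 10, 9, 12, 11, 16, 13, 15, 14, 12, 12, 13, 10, 16, 8]
```

Emit:
arm_command(
  commands=[
    [0.06,0.018,0.04,0,0],
    [0.06,0,0.04,0,0],
    [0.06,0,0.04,0,0],
    [0.06,0,0,0,0],
    [0.06,0,0,0,0],
  ],
)

```text
time: 7.1
tool_pos: [601.0, 49.7, 223.1]
eef_rot: [2.218, 2.224, 0.0]
force: [-1.0, -1.2, 0.7]
gripper_width: 61.1
finger_force: 0.0
```

```bash
python3 - <<'E'
from h import *
o=sensors.observe();print(o['tool_pos'].round(1),np.abs(o['qvel']).max().round(4))
im,ci=cap('wrist','w6.png')
for t in ['plug_c','gate_knob','mouth']:
    print(t,[(np.round(q['pixel'],1).tolist(),round(q['score'],2),onz(ci,q['pixel'],{'plug_c':91,'gate_knob':95}.get(t,40)).round(1).tolist()) for q in spotter.tip_of(t,'wrist')])
cv2.imwrite('pics/w6c.png',cv2.resize(cv2.imread('pics/w6.png')[0:230,180:430],None,fx=2.5,fy=2.5))
E
```

```text
[601.   49.7 223.1] 0.0373
plug_c [([258.6, 137.1], 0.72, [604.4, 84.5, 91.0])]
gate_knob [([258.3, 135.7], 0.6, [604.1, 86.1, 95.0])]
mouth []
```

View pics/w6c.png

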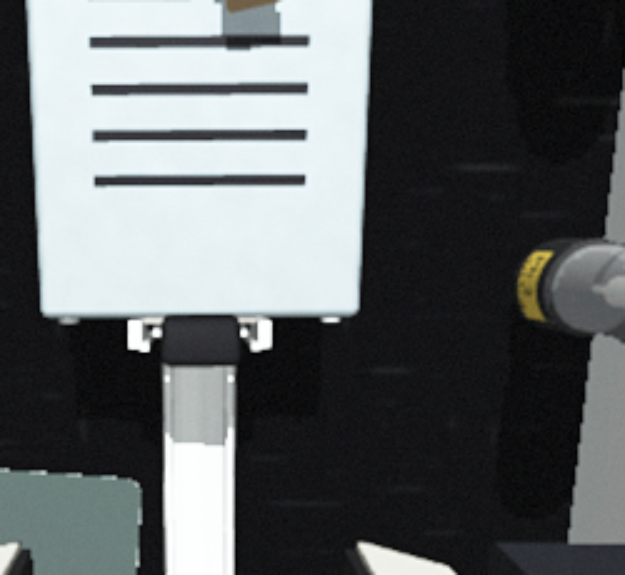

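The knob is at crop (201,341), i.e. pixel (260,136), straddling the trough against the case front. Grip it.

Emit:
arm_command(
  commands=[
    [0.06,0.003,0.035,0,0],
    [0.06,0,0,-0.04,0],
    [0.06,0,0,-0.04,0],
    [0.06,0,0,-0.03,0],
    [0.06,0,0,0,0],
  ],
)

```text
time: 7.8
tool_pos: [601.4, 81.1, 109.0]
eef_rot: [-2.221, -2.217, 0.01]
force: [-0.3, -0.1, -0.1]
gripper_width: 59.9
finger_force: 0.0
```

Emit:
arm_command(
  commands=[
    [0.06,0,0,-0.023,0],
    [0.06,0,0,0,0],
    [0.06,0,0,0,0],
  ],
)

```text
time: 8.1
tool_pos: [604.7, 83.0, 91.5]
eef_rot: [2.222, 2.22, 0.001]
force: [0.7, 0.2, 0.6]
gripper_width: 60.2
finger_force: 0.0
```

Emit:
arm_command(
  commands=[
    [0.02,0,0.002,-0.002,0],
    [0.02,0,0,0,0],
    [0.02,0,0,0,0],
    [0.02,0,0,0,0],
    [0.02,0,0,0,0],
  ],
  newtons=25,
)

```text
time: 8.6
tool_pos: [605.0, 85.4, 88.5]
eef_rot: [2.221, 2.22, 0.003]
force: [-1.2, -0.0, -2.6]
gripper_width: 26.0
finger_force: 25.0
```

Emit:
arm_command(
  commands=[
    [0.02,0,0,0.008,0],
    [0.02,0,0,0.008,0],
    [0.02,0,0,0.008,0],
    [0.02,0,0,0.002,0],
    [0.02,0,0,0,0],
  ],
)

```text
time: 9.1
tool_pos: [604.8, 85.3, 113.3]
eef_rot: [2.221, 2.221, 0.002]
force: [7.5, 2.3, -13.6]
gripper_width: 25.6
finger_force: 25.0
```

Emit:
arm_command(
  commands=[
    [0.06,0,0,-0.001,0],
    [0.06,0,0,0,0],
    [0.06,0,0,0,0],
    [0.06,0,0,0.03,0],
    [0.06,0,0,0.04,0],
  ],
)

```text
time: 9.6
tool_pos: [602.4, 84.9, 182.2]
eef_rot: [-2.219, -2.22, 0.006]
force: [1.4, -0.1, 0.0]
gripper_width: 58.5
finger_force: 0.0
```

Emit:
arm_command(
  commands=[
    [0.06,0,0.03,0.03,8.5],
    [0.06,0,0.03,0.01,8.5],
    [0.06,0,0,0.0,0],
    [0.06,0,0,0,0],
    [0.06,0,0,0,0],
  ],
)

```text
time: 10.1
tool_pos: [603.9, 144.0, 222.4]
eef_rot: [-1.872, -2.523, 0.003]
force: [0.2, -0.6, -0.8]
gripper_width: 60.0
finger_force: 0.0
```

```bash
python3 - <<'E'
from h import *
o=sensors.observe();print(o['tool_pos'].round(1),o['eef_rot'].round(3),np.abs(o['qvel']).max().round(4))
im,ci=cap('wrist','w7.png')
for t in ['plug_c','gate_knob']:
    print(t,[(np.round(q['pixel'],1).tolist(),round(q['score'],2),onz(ci,q['pixel'],{'plug_c':91,'gate_knob':119}.get(t,40)).round(1).tolist()) for q in spotter.tip_of(t,'wrist')])
for z in(98,100): print(rects(im,ci,z,(5,40,150),(30,160,255),580,660,140,260,60)[0])
i2,c2=cap('side','s2.png')
for t in ['plug_c','gate_knob']:
    print(t,[(np.round(q['pixel'],1).tolist(),round(q['score'],2),onz(c2,q['pixel'],{'plug_c':91,'gate_knob':119}.get(t,40)).round(1).tolist()) for q in spotter.tip_of(t,'side')])
E
```

```text
[603.9 144.  222.4] [-1.872 -2.523  0.003] 0.0073
plug_c [([296.0, 120.3], 0.78, [622.5, 200.2, 91.0])]
gate_knob [([234.0, 251.2], 0.78, [604.0, 86.0, 119.0]), ([94.9, 201.1], 0.43, [487.1, 95.3, 119.0])]
[(603.2, 256.0, 14.5, 7.0, 0.0)]
[(603.0, 255.8, 15.0, 7.5, 0.0)]
plug_c [([210.8, 229.4], 0.67, [618.9, 201.0, 91.0])]
gate_knob [([240.6, 194.8], 0.5, [605.8, 89.1, 119.0])]
```

View pics/w7.png

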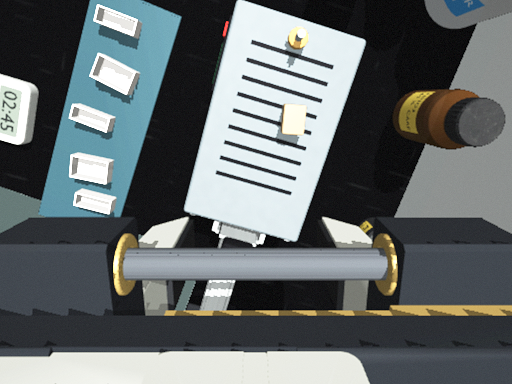

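Gate is up; plug at pixel (293,120), yawed about 12°. Now fetch the first narrow boat (435.5, 238).

Emit:
arm_command(
  commands=[
    [0.06,-0.03,0.02,0,7.6],
    [0.06,-0.03,0.02,0,7.6],
    [0.06,-0.03,0.02,0,7.6],
    [0.06,-0.03,0.02,0,7.6],
    [0.06,-0.03,0.015,-0.02,7.6],
  ],
)

```text
time: 10.9
tool_pos: [453.9, 242.5, 204.9]
eef_rot: [0.935, 2.996, 0.006]
force: [0.8, 1.1, -0.9]
gripper_width: 60.0
finger_force: 0.0
```

Emit:
arm_command(
  commands=[
    [0.027,-0.018,0,-0.03,7.6],
    [0.027,0,0,-0.03,7.6],
    [0.027,0,0,-0.03,7.6],
    [0.027,0,0,-0.03,7.6],
    [0.027,0,0,0,0],
  ],
)

```text
time: 11.4
tool_pos: [434.3, 238.5, 80.0]
eef_rot: [-0.123, -3.134, 0.005]
force: [-0.9, 0.3, 0.8]
gripper_width: 28.0
finger_force: 0.0
```

Emit:
arm_command(
  commands=[
    [0.027,0,0,0,0],
    [0.027,0,0,0,0],
  ],
)

```text
time: 11.6
tool_pos: [436.9, 241.1, 84.6]
eef_rot: [0.131, 3.137, 0.002]
force: [-0.2, -0.5, -0.1]
gripper_width: 26.7
finger_force: 0.0
```

Emit:
arm_command(
  commands=[
    [0.027,0,-0.002,-0.035,0],
    [0.027,0,0,-0.025,0],
    [0.027,0,0,0,0],
    [0.027,0,0,0,0],
  ],
)

```text
time: 12.0
tool_pos: [436.6, 239.0, 24.4]
eef_rot: [0.128, 3.138, 0.001]
force: [0.1, 0.2, 1.0]
gripper_width: 27.0
finger_force: 0.0
```

Emit:
arm_command(
  commands=[
    [0.027,0,0,-0.014,0],
    [0.027,0,0,0,0],
    [0.01,0,0,0,0],
    [0.01,0,0,0,0],
    [0.01,0,0,0,0],
  ],
  newtons=25,
)

```text
time: 12.5
tool_pos: [436.3, 238.6, 9.5]
eef_rot: [0.126, 3.138, 0.001]
force: [0.3, 0.3, 2.5]
gripper_width: 15.4
finger_force: 25.0
```

Emit:
arm_command(
  commands=[
    [0.01,0,0,0,0],
    [0.01,0,0,0.03,0],
    [0.01,0,0,0.04,0],
    [0.01,0,0,0.04,0],
    [0.01,0,0,0,0],
  ],
)

```text
time: 13.0
tool_pos: [438.1, 240.6, 123.6]
eef_rot: [0.126, 3.133, 0.006]
force: [0.4, 0.7, -0.6]
gripper_width: 15.4
finger_force: 25.0
```

Emit:
arm_command(
  commands=[
    [0.01,0.01,-0.03,0.02,-7.8],
    [0.01,0.01,-0.03,0.02,-7.8],
    [0.01,0.01,-0.03,0.02,-7.8],
    [0.01,0.02,-0.03,0,-7.8],
    [0.01,0.02,-0.03,0,-7.8],
  ],
)

```text
time: 13.5
tool_pos: [506.8, 86.9, 179.7]
eef_rot: [1.174, 2.912, 0.0]
force: [0.5, 0.5, -0.8]
gripper_width: 15.5
finger_force: 25.0
```

Emit:
arm_command(
  commands=[
    [0.01,0.02,-0.02,0,-7.8],
    [0.01,0.02,-0.02,0,-7.8],
    [0.01,0.02,-0.02,0,-7.8],
    [0.01,0.02,0,0,-7.8],
    [0.01,0.015,0,0,-7.8],
  ],
)

```text
time: 14.0
tool_pos: [601.9, 27.0, 178.4]
eef_rot: [-2.082, -2.352, 0.001]
force: [-0.5, 1.0, 0.2]
gripper_width: 15.7
finger_force: 25.0
```

Emit:
arm_command(
  commands=[
    [0.01,0,0,0,-7.2],
    [0.01,0,0,0,0],
    [0.01,0,0,0,0],
    [0.01,0,0,0,0],
  ],
)

```text
time: 14.4
tool_pos: [600.6, 28.4, 178.9]
eef_rot: [-2.214, -2.229, 0.001]
force: [-0.7, -0.6, -0.1]
gripper_width: 15.6
finger_force: 25.0
```

Emit:
arm_command(
  commands=[
    [0.01,0.0045,-0.003,-0.035,-0.4],
    [0.01,0,0,-0.035,0],
    [0.01,0,0,-0.032,0],
    [0.01,0,0,0,0],
    [0.01,0,0,0,0],
  ],
)

```text
time: 14.9
tool_pos: [605.4, 25.5, 77.5]
eef_rot: [-2.223, -2.218, 0.001]
force: [0.6, 1.4, 0.3]
gripper_width: 15.7
finger_force: 25.0
```

Emit:
arm_command(
  commands=[
    [0.01,0,0,-0.02,0],
    [0.01,0,0,-0.006,0],
    [0.01,0,0,-0.004,0],
    [0.01,0,0,0,0],
    [0.01,0,0,0,0],
  ],
)

```text
time: 15.4
tool_pos: [606.1, 25.5, 48.0]
eef_rot: [2.225, 2.217, 0.002]
force: [0.8, -0.1, 0.5]
gripper_width: 15.8
finger_force: 25.0
```

Emit:
arm_command(
  commands=[
    [0.01,-0.0005,0,-0.001,0],
    [0.01,0,0,0,0],
    [0.03,0,0,0,0],
    [0.03,0,0,0,0],
    [0.03,0,0,0,0],
  ],
)

```text
time: 15.9
tool_pos: [605.0, 25.4, 46.0]
eef_rot: [-2.225, -2.217, 0.0]
force: [0.5, 0.2, -0.4]
gripper_width: 29.2
finger_force: 0.0
```

Emit:
arm_command(
  commands=[
    [0.03,0,0,0.03,0],
    [0.03,0,-0.02,0.04,0],
    [0.03,0,-0.03,0.04,0],
    [0.03,0,-0.03,0.02,0],
    [0.03,0,0,0,0],
  ],
)

```text
time: 16.4
tool_pos: [606.8, -60.4, 179.2]
eef_rot: [2.228, 2.206, 0.002]
force: [0.7, -0.1, -0.2]
gripper_width: 30.1
finger_force: 0.0
```

```bash
python3 - <<'E'
from h import *
o=sensors.observe();print(o['tool_pos'].round(1),o['eef_rot'].round(3))
im,ci=cap('wrist','w8.png')
print([ (np.round(q['pixel'],1).tolist(),round(q['score'],2),onz(ci,q['pixel'],48).round(1).tolist()) for q in spotter.tip_of('boat_a_c','wrist')])
print(rects(im,ci,19,(0,0,165),(179,60,255),385,490,-10,70)[0])
cv2.imwrite('pics/w8c.png',cv2.resize(cv2.imread('pics/w8.png')[0:230,60:360],None,fx=2.5,fy=2.5))
E
```

```text
[606.8 -60.4 179.2] [2.228e+00 2.206e+00 2.000e-03]
[([389.7, 174.5], 0.21, [723.5, -59.1, 48.0])]
[(448.4, 48.1, 44.5, 16.7, 1.5)]
```

View pics/w8c.png

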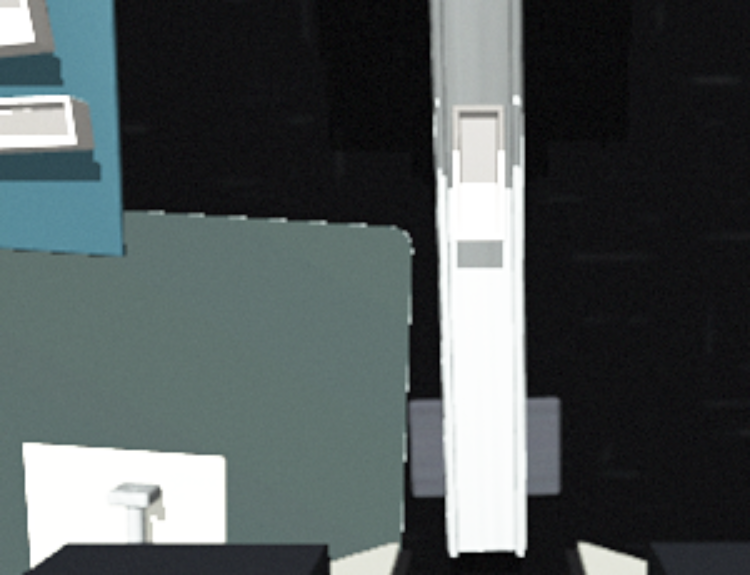

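Boat 1 sits upright in the trough (crop (478,185)). The third narrow boat (crop (35,122)) seems to have shifted; look again from above.

Emit:
arm_command(
  commands=[
    [0.03,-0.04,0.01,0.01,0],
    [0.03,-0.04,0.01,0.02,0],
    [0.03,-0.04,0.01,0.02,0],
    [0.03,-0.04,0.01,0,0],
    [0.03,0,0,0,0],
  ],
)

```text
time: 17.0
tool_pos: [439.7, -12.3, 225.3]
eef_rot: [-2.219, -2.221, 0.006]
force: [-0.5, -0.1, -0.3]
gripper_width: 30.2
finger_force: 0.0
```

Emit:
arm_command(
  commands=[
    [0.03,0,0,0,0],
    [0.03,0,0,0,0],
    [0.03,0,0,0,0],
  ],
)

```text
time: 17.3
tool_pos: [445.8, -14.4, 225.6]
eef_rot: [-2.224, -2.217, -0.0]
force: [0.7, 0.1, -0.1]
gripper_width: 30.0
finger_force: 0.0
```

```bash
python3 - <<'E'
from h import *
o=sensors.observe();print(o['tool_pos'].round(1),o['eef_rot'].round(3),np.abs(o['qvel']).max())
im,ci=cap('wrist','w9.png')
print(ray(ci,(256,192))[0])
for b in rects(im,ci,19,(0,0,165),(179,60,255),385,490,0,220)[0]: print(b)
E
```

```text
[445.8 -14.4 225.6] [-2.224 -2.217 -0.   ] 0.0029479305531293883
[446.65784178  52.70055819 382.45303583]
(426.9, 134.5, 41.9, 16.6, -0.7)
(435.4, 84.4, 41.5, 26.3, 4.9)
(445.9, 48.4, 41.3, 17.2, 1.9)
```

Emit:
arm_command(
  commands=[
    [0.03,-0.004,0.03,0,7.75],
    [0.03,-0.004,0.03,0,7.75],
    [0.03,-0.004,0.03,0,7.75],
    [0.03,-0.004,0.03,0,7.75],
    [0.03,-0.003,0.03,0,7.75],
  ],
)

```text
time: 17.85
tool_pos: [426.2, 136.7, 225.8]
eef_rot: [-1.356, -2.833, -0.001]
force: [0.5, 0.8, 0.5]
gripper_width: 30.0
finger_force: 0.0
```

Emit:
arm_command(
  commands=[
    [0.03,0,0.003,-0.02,7.75],
    [0.03,0,0,-0.02,7.75],
    [0.03,0,0,-0.02,7.75],
    [0.03,0,0,-0.02,7.75],
    [0.03,0,0,-0.02,7.75],
  ],
)

```text
time: 18.35
tool_pos: [426.5, 138.7, 124.9]
eef_rot: [-0.339, -3.123, -0.001]
force: [-0.2, 0.8, 0.1]
gripper_width: 29.9
finger_force: 0.0
```

Emit:
arm_command(
  commands=[
    [0.03,0,0,-0.03,7.75],
    [0.03,0,0,-0.03,0],
    [0.03,0,0,0,0],
    [0.03,0,0,0,0],
    [0.03,0,0,0,0],
  ],
)

```text
time: 18.85
tool_pos: [427.0, 139.1, 67.2]
eef_rot: [0.136, 3.137, 0.001]
force: [0.8, -0.4, -0.5]
gripper_width: 30.0
finger_force: 0.0
```

Emit:
arm_command(
  commands=[
    [0.03,0,0,-0.03,0],
    [0.03,0,0,-0.02,0],
    [0.03,0,0,-0.007,0],
    [0.03,0,0,0,0],
    [0.03,0,0,0,0],
  ],
)

```text
time: 19.35
tool_pos: [426.8, 138.8, 10.2]
eef_rot: [0.136, 3.137, 0.001]
force: [-0.2, 0.5, -0.3]
gripper_width: 30.0
finger_force: 0.0
```

Emit:
arm_command(
  commands=[
    [0.01,0,0,0,0],
    [0.01,0,0,0,0],
    [0.01,0,0,0,0],
    [0.01,0,0,0,0],
  ],
  newtons=25,
)

```text
time: 19.75
tool_pos: [426.6, 138.5, 9.7]
eef_rot: [0.136, 3.137, 0.0]
force: [-0.3, -0.6, 7.6]
gripper_width: 15.8
finger_force: 25.0
```

Emit:
arm_command(
  commands=[
    [0.01,0,0,0.04,0],
    [0.01,0,0,0.04,0],
    [0.01,0,-0.01,0.04,-7.8],
    [0.01,0.01,-0.02,0.03,-7.8],
    [0.01,0.015,-0.02,0.02,-7.8],
  ],
)

```text
time: 20.25
tool_pos: [451.3, 88.5, 181.6]
eef_rot: [0.775, 3.042, 0.001]
force: [0.8, 0.2, 0.2]
gripper_width: 16.0
finger_force: 25.0
```

Emit:
arm_command(
  commands=[
    [0.01,0.02,-0.02,0,-7.8],
    [0.01,0.02,-0.02,0,-7.8],
    [0.01,0.02,-0.02,0,-7.8],
    [0.01,0.02,-0.02,0,-7.8],
    [0.01,0.025,-0.02,0,-7.8],
  ],
)

```text
time: 20.75
tool_pos: [556.2, -12.5, 179.2]
eef_rot: [-1.749, -2.61, 0.001]
force: [-0.2, -0.1, -0.6]
gripper_width: 15.4
finger_force: 25.0
```

Emit:
arm_command(
  commands=[
    [0.01,0.025,-0.01,0,-7.8],
    [0.01,0.02,0,0,-7.2],
    [0.01,0,0,0,0],
    [0.01,0,0,0,0],
    [0.01,0,0,0,0],
  ],
)

```text
time: 21.25
tool_pos: [600.2, -21.2, 179.0]
eef_rot: [-2.065, -2.367, 0.001]
force: [-0.6, -0.8, 0.2]
gripper_width: 16.1
finger_force: 2.5
```

Grip slackened a moment; re-clamp and check.

Emit:
arm_command(
  commands=[
    [0.01,0,0,0,0],
    [0.01,0,0,0,0],
    [0.01,0,0,0,0],
  ],
  newtons=25,
)

```text
time: 21.55
tool_pos: [600.8, -21.7, 179.2]
eef_rot: [2.068, 2.365, -0.0]
force: [-0.6, -0.0, 0.3]
gripper_width: 15.6
finger_force: 25.0
```

```bash
python3 - <<'E'
from h import *
o=sensors.observe();print(o['tool_pos'].round(1),o['gripper_width'],o['finger_force'])
im,ci=cap('side','s3.png'); p=proj(ci,o['tool_pos'])[0];print(p)
x,y=p.astype(int);a=cv2.imread('pics/s3.png')[y-60:y+60,x-80:x+80]
im2,c2=cap('scene','c3.png');p=proj(c2,o['tool_pos'])[0];print(p)
x,y=p.astype(int);b=cv2.imread('pics/c3.png')[y-60:y+60,x-80:x+80]
cv2.imwrite('pics/s3c.png',cv2.resize(np.hstack([a,b]),(800,300),interpolation=cv2.INTER_CUBIC))
E
```

```text
[600.8 -21.7 179.2] 15.616889606009732 24.99998778104782
[266.13812676 152.9166357 ]
[269.02584633 162.22367024]
```

View pics/s3c.png

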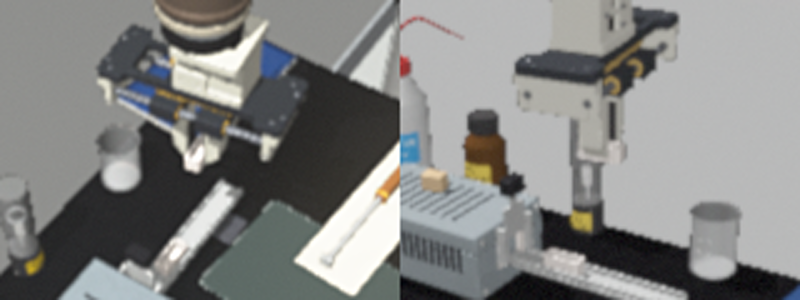

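Emit:
arm_command(
  commands=[
    [0.01,0.0045,-0.002,-0.035,-7.8],
    [0.01,0,0,-0.04,0],
    [0.01,0,0,-0.035,0],
    [0.01,0,0,0,0],
    [0.01,0,0,0,0],
  ],
)

```text
time: 22.15
tool_pos: [605.6, -23.4, 69.5]
eef_rot: [-2.224, -2.218, 0.0]
force: [0.9, -0.2, 0.8]
gripper_width: 15.3
finger_force: 25.0
```

Emit:
arm_command(
  commands=[
    [0.01,0,0,-0.007,0],
    [0.01,0,0,0,0],
    [0.01,0,0,0,0],
  ],
)

```text
time: 22.45
tool_pos: [606.2, -23.7, 63.2]
eef_rot: [2.224, 2.217, 0.002]
force: [0.9, -0.3, -0.2]
gripper_width: 15.8
finger_force: 25.0
```

Emit:
arm_command(
  commands=[
    [0.01,0,0,-0.004,0],
    [0.01,0,0,-0.002,0],
    [0.01,0,0,0,0],
    [0.01,0,0,0,0],
  ],
)

```text
time: 22.85
tool_pos: [605.5, -23.6, 56.0]
eef_rot: [-2.224, -2.218, 0.0]
force: [0.1, 0.3, 0.7]
gripper_width: 15.8
finger_force: 25.0
```

Emit:
arm_command(
  commands=[
    [0.01,0,0,-0.003,0],
    [0.01,0,0,0,0],
    [0.01,0,0,0,0],
  ],
)

```text
time: 23.15
tool_pos: [605.5, -23.6, 52.9]
eef_rot: [-2.224, -2.218, 0.0]
force: [0.2, 0.3, -0.2]
gripper_width: 15.6
finger_force: 25.0
```

Emit:
arm_command(
  commands=[
    [0.01,0,0,-0.003,0],
    [0.01,0,0,0,0],
    [0.01,0,0,0,0],
  ],
)

```text
time: 23.45
tool_pos: [605.5, -23.6, 49.9]
eef_rot: [-2.224, -2.218, 0.0]
force: [-0.1, 0.2, -0.3]
gripper_width: 15.6
finger_force: 25.0
```

Emit:
arm_command(
  commands=[
    [0.01,0,0,-0.002,0],
    [0.01,0,0,0,0],
    [0.01,0,0,0,0],
  ],
)

```text
time: 23.75
tool_pos: [605.5, -23.6, 48.0]
eef_rot: [-2.224, -2.218, 0.0]
force: [-0.2, 0.2, 0.5]
gripper_width: 15.5
finger_force: 25.0
```

Emit:
arm_command(
  commands=[
    [0.01,0,0.01,-0.001,0],
    [0.01,0,0.01,0,0],
    [0.01,0,0.01,0,0],
    [0.01,0,0,0,0],
  ],
)

```text
time: 24.15
tool_pos: [605.5, 9.6, 47.3]
eef_rot: [-2.22, -2.222, -0.002]
force: [0.3, 0.2, -0.8]
gripper_width: 16.2
finger_force: 25.0
```

Emit:
arm_command(
  commands=[
    [0.01,0,0.01,0,0],
    [0.01,0,0.01,0,0],
    [0.01,0,0,0,0],
    [0.01,0,0,0,0],
  ],
)

```text
time: 24.55
tool_pos: [605.6, 26.7, 47.1]
eef_rot: [2.224, 2.219, -0.0]
force: [-0.5, -1.0, -0.8]
gripper_width: 15.9
finger_force: 25.0
```

Emit:
arm_command(
  commands=[
    [0.03,0,0,0,0],
    [0.03,0,0,0,0],
    [0.03,0,0,0,0],
    [0.03,0,0,0.03,0],
    [0.03,0,-0.02,0.04,0],
  ],
)

```text
time: 25.05
tool_pos: [604.0, 9.2, 116.3]
eef_rot: [-2.217, -2.22, 0.002]
force: [1.4, -0.5, 0.3]
gripper_width: 29.9
finger_force: 0.0
```

Emit:
arm_command(
  commands=[
    [0.03,0,-0.03,0.04,0],
    [0.03,0,-0.03,0.02,0],
    [0.03,0,0,0.0,0],
    [0.03,0,0,0,0],
  ],
)

```text
time: 25.45
tool_pos: [605.7, -54.7, 177.4]
eef_rot: [2.226, 2.215, 0.001]
force: [0.0, 0.7, 0.3]
gripper_width: 29.8
finger_force: 0.0
```

```bash
python3 - <<'E'
from h import *
o=sensors.observe();print(o['tool_pos'].round(1),o['eef_rot'].round(3))
im,ci=cap('wrist','w10.png')
print(proj(ci,[[605,24+20,56],[605,4,56],[605,84,56]]))
cv2.imwrite('pics/w10c.png',cv2.resize(cv2.imread('pics/w10.png')[0:230,60:360],None,fx=2.5,fy=2.5))
E
```

```text
[605.7 -54.7 177.4] [2.226e+00 2.215e+00 1.000e-03]
[[252.70192543  54.0058224 ]
 [253.00252217 108.05013711]
 [252.37734598  -4.35034418]]
```

View pics/w10c.png

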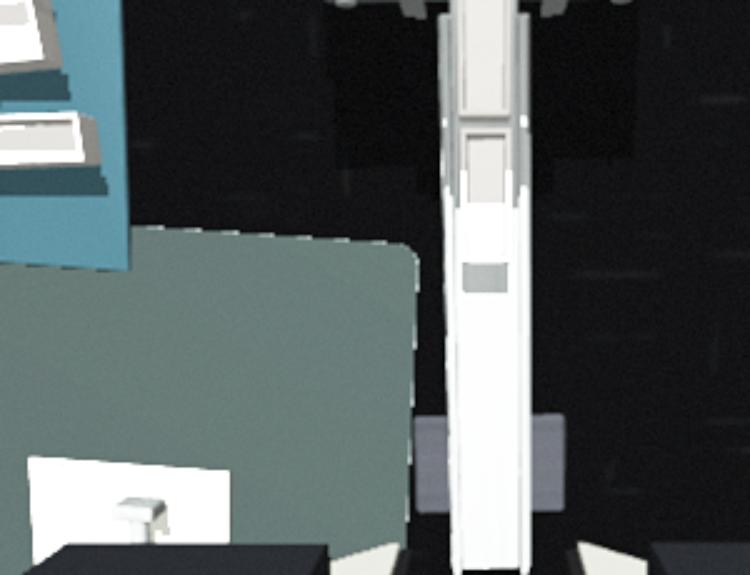

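Both boats lie upright in line (crop (485,60) and (487,200)). Third boat is too near the wide one for side fingers, so grip it by its ends.

Emit:
arm_command(
  commands=[
    [0.06,-0.04,0.01,0,1.9],
    [0.06,-0.04,0.02,0,0],
    [0.06,-0.04,0.03,0,0],
    [0.06,-0.04,0.043,-0.02,0],
    [0.06,0,0,-0.04,0],
  ],
)

```text
time: 26.0
tool_pos: [450.6, 46.8, 122.4]
eef_rot: [2.177, 2.263, 0.005]
force: [1.4, -0.3, 0.1]
gripper_width: 59.5
finger_force: 0.0
```

Emit:
arm_command(
  commands=[
    [0.06,0,0,-0.04,0],
    [0.06,0,0,-0.02,0],
    [0.06,0,0,0,0],
    [0.06,0,0,0,0],
  ],
)

```text
time: 26.4
tool_pos: [452.8, 42.1, 60.8]
eef_rot: [-2.184, -2.256, 0.001]
force: [-0.3, -0.2, 0.9]
gripper_width: 59.6
finger_force: 0.0
```

Emit:
arm_command(
  commands=[
    [0.06,-0.0065,0.006,-0.02,0],
    [0.06,0,0,-0.02,0],
    [0.06,0,0,0,0],
    [0.06,0,0,-0.011,0],
    [0.06,0,0,0,0],
  ],
)

```text
time: 26.9
tool_pos: [447.2, 47.1, 10.0]
eef_rot: [2.187, 2.255, 0.001]
force: [-0.3, 0.3, 0.5]
gripper_width: 59.5
finger_force: 0.0
```

Emit:
arm_command(
  commands=[
    [0.03,0,0,0,0],
    [0.03,0,0,0,0],
    [0.03,0,0,0,0],
    [0.03,0,0,0,0],
  ],
  newtons=25,
)

```text
time: 27.3
tool_pos: [447.2, 47.1, 10.3]
eef_rot: [2.187, 2.255, 0.001]
force: [-0.3, -0.4, 4.0]
gripper_width: 39.7
finger_force: 25.0
```

Emit:
arm_command(
  commands=[
    [0.03,0,0,0.03,0],
    [0.03,0,0,0.04,0],
    [0.03,0,0,0.04,0],
    [0.03,0,-0.01,0.04,8.0],
    [0.03,0.01,-0.01,0.02,8.0],
  ],
)

```text
time: 27.8
tool_pos: [457.0, 27.4, 183.2]
eef_rot: [1.842, 2.542, 0.002]
force: [0.4, -0.1, -0.7]
gripper_width: 39.8
finger_force: 25.0
```

Emit:
arm_command(
  commands=[
    [0.03,0.02,-0.01,0,8.0],
    [0.03,0.02,-0.01,0,8.0],
    [0.03,0.02,-0.01,0,8.0],
    [0.03,0.02,-0.01,0,8.0],
    [0.03,0.02,-0.01,0,8.0],
  ],
)

```text
time: 28.3
tool_pos: [557.4, -23.6, 179.9]
eef_rot: [-0.864, -3.02, 0.0]
force: [-0.1, -0.2, -0.1]
gripper_width: 39.7
finger_force: 25.0
```

Emit:
arm_command(
  commands=[
    [0.03,0.02,-0.01,0,8.0],
    [0.03,0.02,-0.01,0,8.0],
    [0.03,0.008,0,0,8.0],
    [0.03,0,0,0,8.2],
    [0.03,0,0,0,0],
  ],
)

```text
time: 28.8
tool_pos: [604.7, -43.2, 179.4]
eef_rot: [0.002, -3.141, -0.001]
force: [-0.0, -0.3, -0.8]
gripper_width: 39.6
finger_force: 25.0
```

Emit:
arm_command(
  commands=[
    [0.03,0,0,0,0],
    [0.03,0,0,0,0],
  ],
)

```text
time: 29.0
tool_pos: [604.6, -43.0, 180.0]
eef_rot: [-0.006, -3.141, 0.0]
force: [-0.0, -0.5, 0.1]
gripper_width: 39.2
finger_force: 25.0
```

Emit:
arm_command(
  commands=[
    [0.03,0.002,0,-0.035,0],
    [0.03,0,0,-0.04,0],
    [0.03,0,0,-0.035,0],
    [0.03,0,0,0,0],
    [0.03,0,0,0,0],
  ],
)

```text
time: 29.5
tool_pos: [606.9, -42.6, 70.6]
eef_rot: [-0.002, -3.141, -0.0]
force: [-0.2, 0.5, 1.4]
gripper_width: 39.9
finger_force: 25.0
```

Emit:
arm_command(
  commands=[
    [0.03,0,0,-0.01,0],
    [0.03,0,0,0,0],
    [0.03,0,0,0,0],
  ],
)

```text
time: 29.8
tool_pos: [607.3, -43.0, 60.8]
eef_rot: [0.002, 3.14, -0.0]
force: [0.5, 0.2, 0.9]
gripper_width: 39.8
finger_force: 25.0
```

```bash
python3 - <<'E'
from h import *
o=sensors.observe();print(o['tool_pos'].round(1),o['force'].round(1))
obs=[]
for n in('side','scene'):
    im,ci=cap(n,n+'4.png'); p=proj(ci,o['tool_pos']-[0,0,0])[0]
    x,y=p.astype(int);a=cv2.imread('pics/%s4.png'%n)[y-40:y+40,x-50:x+50]; obs.append(a)
cv2.imwrite('pics/p4.png',cv2.resize(np.hstack(obs),(800,320),interpolation=cv2.INTER_CUBIC))
E
```

```text
[607.3 -43.   60.8] [0.5 0.2 0.9]
```

View pics/p4.png

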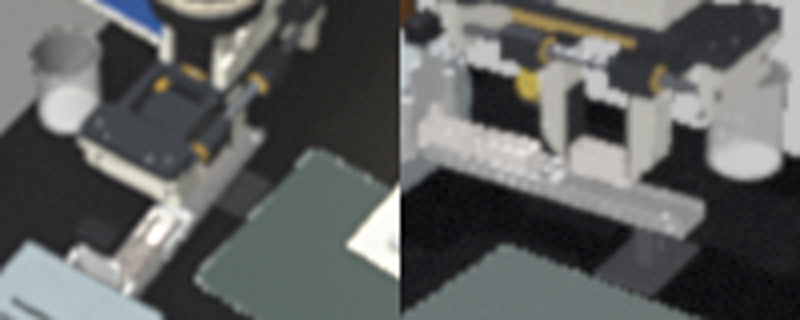

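The third boat is level between the fingers just above the trough. Lower and release.

Emit:
arm_command(
  commands=[
    [0.03,-0.001,0,-0.007,0],
    [0.03,0,0,0,0],
    [0.03,0,0,-0.004,0],
    [0.03,0,0,0,0],
    [0.03,0,0,0,0],
  ],
)

```text
time: 30.4
tool_pos: [605.8, -42.9, 48.8]
eef_rot: [-0.001, -3.141, -0.0]
force: [0.5, 0.5, 0.1]
gripper_width: 39.6
finger_force: 25.0
```

Emit:
arm_command(
  commands=[
    [0.03,0,0,-0.002,0],
    [0.03,0,0,0,0],
    [0.03,0,0,0,0],
  ],
)

```text
time: 30.7
tool_pos: [606.1, -42.9, 47.4]
eef_rot: [0.001, 3.141, -0.0]
force: [-1.7, 0.2, 4.9]
gripper_width: 40.1
finger_force: 25.0
```

Emit:
arm_command(
  commands=[
    [0.05,0,0,0,0],
    [0.05,0,0,0,0],
    [0.05,0,0,0.03,0],
    [0.05,0,0,0.04,0],
    [0.05,0,0,0.04,-8.0],
  ],
)

```text
time: 31.2
tool_pos: [605.2, -43.1, 157.4]
eef_rot: [-0.221, -3.132, -0.001]
force: [1.1, 0.3, -0.3]
gripper_width: 50.3
finger_force: 0.0
```

Emit:
arm_command(
  commands=[
    [0.05,0,0.01,0.04,-8.0],
    [0.05,0,0.02,0.02,-8.0],
    [0.05,0,0.02,0,-8.0],
    [0.05,0,0.03,0,-8.0],
    [0.05,0,0.03,0,-8.0],
  ],
)

```text
time: 31.7
tool_pos: [605.8, 67.6, 217.0]
eef_rot: [1.289, 2.865, -0.0]
force: [0.5, 0.0, -0.2]
gripper_width: 50.3
finger_force: 0.0
```

Emit:
arm_command(
  commands=[
    [0.05,0.005,0.03,0,-8.0],
    [0.05,0.005,0.03,0,-8.0],
    [0.05,0.005,0.01,0,-8.0],
    [0.05,0,0,0,-6.0],
    [0.05,0,0,0,0],
  ],
)

```text
time: 32.2
tool_pos: [620.7, 137.8, 216.6]
eef_rot: [-1.979, -2.44, 0.0]
force: [-0.4, -0.3, 0.7]
gripper_width: 50.0
finger_force: 0.0
```

Emit:
arm_command(
  commands=[
    [0.05,0,0,0,0],
    [0.05,0,0,0,0],
  ],
)

```text
time: 32.4
tool_pos: [620.8, 136.4, 216.8]
eef_rot: [1.976, 2.442, -0.001]
force: [-0.6, -0.3, -0.6]
gripper_width: 49.9
finger_force: 0.0
```

```bash
python3 - <<'E'
from h import *
o=sensors.observe();print(o['tool_pos'].round(1),o['eef_rot'].round(3))
im,ci=cap('wrist','w11.png')
print(spotter.tip_of('plug_c','wrist'))
uv=proj(ci,[620,200,100])[0]; print(uv,cv2.cvtColor(im,cv2.COLOR_RGB2HSV)[int(uv[1])-12:int(uv[1])+12:4,int(uv[0])].tolist(),cv2.cvtColor(im,cv2.COLOR_RGB2HSV)[int(uv[1])+30,int(uv[0])+20])
for lo in((8,25,215),(8,40,215)): print(rects(im,ci,100,lo,(35,255,255),590,650,160,240,60)[0])
x,y=uv.astype(int);cv2.imwrite('pics/w11c.png',cv2.resize(cv2.imread('pics/w11.png')[max(y-40,0):y+40,x-50:x+50],None,fx=5,fy=5))
E
```

```text
[620.8 136.4 216.8] [ 1.976e+00  2.442e+00 -1.000e-03]
[{'pixel': [230.5, 202.5], 'score': 0.28}]
[270.49942141 103.30745799] [[28, 12, 255], [28, 14, 255], [28, 15, 255], [28, 16, 255], [26, 17, 255], [27, 18, 255]] [ 98  12 245]
[]
[]
```

View pics/w11c.png

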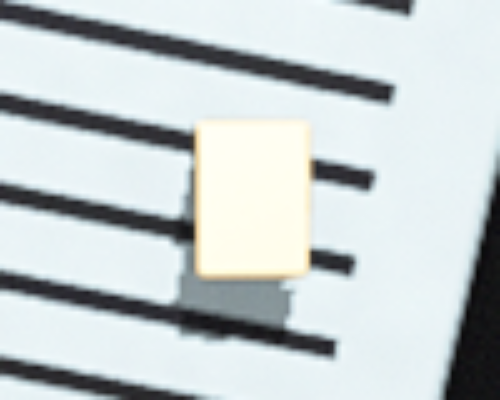

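The plug (crop (253,198)) is aligned exactly with the tool at yaw 12°. Grip it.

Emit:
arm_command(
  commands=[
    [0.04,-0.001,0.032,0,0],
    [0.04,0,0.032,-0.02,0],
    [0.04,0,0,-0.04,0],
    [0.04,0,0,-0.04,0],
    [0.04,0,0,0,0],
  ],
)

```text
time: 33.0
tool_pos: [616.6, 198.8, 111.6]
eef_rot: [-1.974, -2.438, 0.013]
force: [-0.4, -1.0, -1.4]
gripper_width: 40.3
finger_force: 0.0
```

Emit:
arm_command(
  commands=[
    [0.04,0,0,0,0],
    [0.04,0,0,0,0],
  ],
)

```text
time: 33.2
tool_pos: [621.2, 201.5, 119.4]
eef_rot: [1.978, 2.439, 0.005]
force: [0.1, -0.7, 0.2]
gripper_width: 40.2
finger_force: 0.0
```

Emit:
arm_command(
  commands=[
    [0.04,-0.001,-0.001,-0.02,0],
    [0.04,0,0,-0.007,0],
    [0.04,0,0,0,0],
    [0.04,0,0,0,0],
  ],
)

```text
time: 33.6
tool_pos: [619.4, 200.3, 91.2]
eef_rot: [1.978, 2.44, 0.002]
force: [-0.2, -0.5, 0.2]
gripper_width: 40.1
finger_force: 0.0
```

Emit:
arm_command(
  commands=[
    [0.01,0,0,0,0],
    [0.01,0,0,0,0],
    [0.01,0,0,0,0],
    [0.01,0,0,0,0],
  ],
  newtons=25,
)

```text
time: 34.0
tool_pos: [619.0, 200.1, 90.3]
eef_rot: [1.978, 2.44, 0.001]
force: [0.0, -0.0, 2.6]
gripper_width: 17.6
finger_force: 25.0
```

Emit:
arm_command(
  commands=[
    [0.01,0,0,0.03,0],
    [0.01,0,0,0.04,0],
    [0.01,0,0,0.03,0],
    [0.01,0,-0.02,0,-6],
    [0.01,-0.003,-0.03,0,-6],
  ],
)

```text
time: 34.5
tool_pos: [616.2, 152.1, 191.3]
eef_rot: [2.223, 2.22, 0.005]
force: [-0.2, 0.2, -0.8]
gripper_width: 17.7
finger_force: 25.0
```

Emit:
arm_command(
  commands=[
    [0.01,-0.003,-0.04,0,0],
    [0.01,-0.004,-0.04,0,0],
    [0.01,-0.004,-0.04,0,0],
    [0.01,0,-0.04,0,0],
    [0.01,0,-0.04,0,0],
  ],
)

```text
time: 35.0
tool_pos: [604.5, -51.5, 190.1]
eef_rot: [2.222, 2.22, 0.0]
force: [1.6, -0.4, -0.5]
gripper_width: 17.4
finger_force: 25.0
```

Emit:
arm_command(
  commands=[
    [0.01,0,-0.03,0,0],
    [0.01,0,0,0,0],
    [0.01,0,0,0,0],
    [0.01,0,0,0,0],
  ],
)

```text
time: 35.4
tool_pos: [604.9, -78.4, 190.0]
eef_rot: [-2.22, -2.222, -0.001]
force: [0.3, 0.8, 0.1]
gripper_width: 17.6
finger_force: 25.0
```

Emit:
arm_command(
  commands=[
    [0.01,0,-0.002,-0.04,0],
    [0.01,0,0,-0.04,0],
    [0.01,0,0,-0.03,0],
    [0.01,0,0,-0.01,0],
    [0.01,0,0,0,0],
  ],
)

```text
time: 35.9
tool_pos: [604.2, -80.6, 69.0]
eef_rot: [-2.219, -2.221, 0.002]
force: [-0.3, -0.3, 0.3]
gripper_width: 17.9
finger_force: 25.0
```

Emit:
arm_command(
  commands=[
    [0.01,0,0,0,0],
    [0.01,0,0,-0.01,0],
    [0.01,0,0,-0.006,0],
    [0.01,0,0,0,0],
    [0.01,0,0,0,0],
  ],
)

```text
time: 36.4
tool_pos: [604.9, -82.0, 54.1]
eef_rot: [2.222, 2.22, 0.0]
force: [-0.3, 0.1, 0.3]
gripper_width: 17.7
finger_force: 25.0
```

Emit:
arm_command(
  commands=[
    [0.01,0.0003,0,-0.003,0],
    [0.01,0,0,0,0],
    [0.01,0,0,-0.002,0],
    [0.01,0,0,0,0],
    [0.01,0,0,0,0],
  ],
)

```text
time: 36.9
tool_pos: [605.1, -81.9, 48.9]
eef_rot: [-2.222, -2.22, 0.0]
force: [-0.3, -0.2, -1.2]
gripper_width: 17.9
finger_force: 25.0
```

Emit:
arm_command(
  commands=[
    [0.01,0,0.008,0,0],
    [0.01,0,0.008,0,0],
    [0.01,0,0.008,0,0],
    [0.01,0,0,0,0],
  ],
)

```text
time: 37.3
tool_pos: [605.2, -55.5, 49.1]
eef_rot: [-2.219, -2.223, -0.002]
force: [0.0, 0.3, -0.6]
gripper_width: 17.5
finger_force: 25.0
```

Emit:
arm_command(
  commands=[
    [0.01,0,0.008,-0.0005,0],
    [0.01,0,0,0,0],
    [0.03,0,0,0,0],
    [0.03,0,0,0,0],
    [0.03,0,0,0,0],
  ],
)

```text
time: 37.8
tool_pos: [605.1, -50.4, 48.4]
eef_rot: [2.223, 2.22, -0.0]
force: [1.0, 0.4, -0.3]
gripper_width: 29.7
finger_force: 0.0
```

Emit:
arm_command(
  commands=[
    [0.03,0,0,0.03,0],
    [0.03,0,0,0.04,0],
    [0.03,-0.01,-0.02,0.04,0],
    [0.03,-0.03,-0.03,0.04,0],
    [0.04,-0.03,-0.03,0,0],
  ],
)

```text
time: 38.3
tool_pos: [542.2, -125.7, 197.6]
eef_rot: [2.216, 2.217, 0.009]
force: [-0.3, 0.2, -1.0]
gripper_width: 34.2
finger_force: 0.0
```

Emit:
arm_command(
  commands=[
    [0.04,-0.03,-0.02,0.03,0],
    [0.04,-0.03,-0.02,0,0],
    [0.04,0,0,0,0],
    [0.04,0,0,0,0],
    [0.04,0,0,0,0],
  ],
)

```text
time: 38.8
tool_pos: [480.1, -165.0, 222.7]
eef_rot: [-2.221, -2.221, -0.001]
force: [0.0, 0.5, 0.5]
gripper_width: 39.9
finger_force: 0.0
```

```bash
python3 - <<'E'
from h import *
o=sensors.observe();print(o['tool_pos'].round(1),o['eef_rot'].round(3))
im,ci=cap('wrist','w12.png')
S={}
for n in('scene','side'):
    _,S[n]=cap(n,n+'5.png')
for t in ['rod_grip','rod_tip','rod_mat']:
    D=[]
    for n,c in [('wrist',ci)]+list(S.items()):
        r=spotter.tip_of(t,n); z={'rod_mat':0}.get(t,12)
        print(t,n,[(np.round(q['pixel'],1).tolist(),round(q['score'],2),onz(c,q['pixel'],z).round(1)[:2].tolist()) for q in r[:3]])
E
```

```text
[ 480.1 -165.   222.7] [-2.221e+00 -2.221e+00 -1.000e-03]
rod_grip wrist [([236.5, 229.5], 0.75, [459.8, -243.8])]
rod_grip scene [([329.0, 290.6], 0.95, [458.0, -246.7]), ([193.6, 246.6], 0.34, [432.8, 76.1])]
rod_grip side [([344.0, 161.5], 0.57, [461.6, -250.9])]
rod_tip wrist [([244.8, 84.0], 0.85, [470.3, -84.9])]
rod_tip scene [([266.9, 262.3], 0.65, [471.0, -96.4])]
rod_tip side [([314.0, 197.1], 0.72, [473.1, -81.7])]
rod_mat wrist [([228.5, 187.2], 0.58, [450.7, -197.2])]
rod_mat scene [([306.8, 288.7], 0.87, [453.2, -201.6])]
rod_mat side [([338.8, 176.2], 0.94, [451.4, -199.8])]
```

View pics/w12.png

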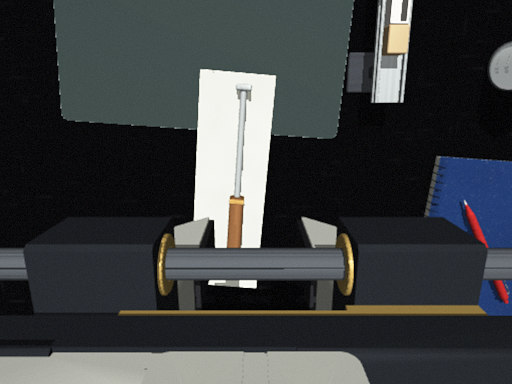

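Rod: foot at (244,87), handle front at (237,197), axis yawed a few degrees; plug in the trough at (397,40).

```bash
python3 - <<'E'
from h import *
im=cv2.imread('pics/w12.png')[:,:,::-1]; ci=vision.camera_info('wrist')
hsv=cv2.cvtColor(im,cv2.COLOR_RGB2HSV)
for r in (105,120,140,160,180):   # steel rod centre height ~12
    row=im[r,225:262].min(1); c=np.where(row<190)[0]+225; print(r,c.min(),c.max(),onz(ci,((c.min()+c.max())/2,r),13).round(1)[:2])
for r in (205,215,225,235,243):
    m=(hsv[r,215:262,1]>90)&(hsv[r,215:262,0]<25); c=np.where(m)[0]+215; print(r,c.min(),c.max(),onz(ci,((c.min()+c.max())/2,r),19).round(1)[:2],(onz(ci,(c.max()+1,r),21)-onz(ci,(c.min(),r),21))[0])
print(onz(ci,(237,197),21),onz(ci,(237,197),12), onz(ci,(245,82),19))
E
```

```text
105 240 245 [ 467.1 -106.5]
120 239 245 [ 466.4 -121.8]
140 238 243 [ 464.6 -142.7]
160 237 242 [ 463.3 -164.2]
180 235 240 [ 460.9 -186.4]
205 230 242 [ 459.2 -213.1] 14.16793670208807
215 229 242 [ 458.5 -224.7] 15.374837040745774
225 229 241 [ 457.8 -236.4] 14.387012859972288
235 228 240 [ 456.5 -248.4] 14.499114731608017
243 228 240 [ 456.3 -258. ] 14.590056514172943
[ 460.51767054 -203.39319402   21.        ] [ 460.0283562  -206.02921819   12.        ] [470.00725079 -83.96056181  19.        ]
```

Emit:
arm_command(
  commands=[
    [0.04,-0.022,-0.03,-0.02,-4.2],
    [0.04,0,-0.03,-0.04,0],
    [0.04,0,0,-0.04,0],
    [0.04,0,0,-0.04,0],
    [0.04,0,0,0,0],
  ],
)

```text
time: 39.9
tool_pos: [454.0, -224.8, 78.7]
eef_rot: [-2.297, -2.132, 0.005]
force: [0.0, -0.2, -0.7]
gripper_width: 40.0
finger_force: 0.0
```

Emit:
arm_command(
  commands=[
    [0.04,0,0,-0.03,0],
    [0.04,0,0,0,0],
    [0.04,0,0,0,0],
    [0.04,0,0,0,0],
  ],
)

```text
time: 40.3
tool_pos: [458.6, -226.0, 54.7]
eef_rot: [2.3, 2.136, 0.001]
force: [-0.0, 0.5, -0.0]
gripper_width: 40.4
finger_force: 0.0
```

Emit:
arm_command(
  commands=[
    [0.04,0,0,-0.03,0],
    [0.04,0,0,-0.0135,0],
    [0.04,0,0,0,0],
    [0.04,0,0,0,0],
  ],
)

```text
time: 40.7
tool_pos: [457.6, -225.7, 9.9]
eef_rot: [2.302, 2.138, 0.0]
force: [0.2, -0.7, -0.1]
gripper_width: 39.7
finger_force: 0.0
```

Emit:
arm_command(
  commands=[
    [0.01,0,0,0,0],
    [0.01,0,0,0,0],
    [0.01,0,0,0,0],
    [0.01,0,0,0,0],
  ],
  newtons=45,
)

```text
time: 41.1
tool_pos: [457.7, -225.8, 9.6]
eef_rot: [2.302, 2.137, 0.0]
force: [-0.2, 0.1, 4.2]
gripper_width: 15.4
finger_force: 45.0
```

Emit:
arm_command(
  commands=[
    [0.01,0,0,0.03,0],
    [0.01,0,0,0.04,0],
    [0.01,0,0,0.04,2.1],
    [0.01,0,0,0,2.1],
    [0.01,0,0,0,0],
  ],
)

```text
time: 41.6
tool_pos: [457.8, -226.1, 120.3]
eef_rot: [2.221, 2.219, 0.001]
force: [1.0, 0.1, -0.6]
gripper_width: 15.5
finger_force: 45.0
```

Emit:
arm_command(
  commands=[
    [0.01,0.035,0,0,0],
    [0.01,0.04,0,0,0],
    [0.01,0.04,0.01,0,0],
    [0.01,0.032,0,0,0],
    [0.01,0,0,0,0],
  ],
)

```text
time: 42.1
tool_pos: [607.8, -213.6, 117.6]
eef_rot: [-2.22, -2.222, -0.003]
force: [-0.2, -0.6, -2.3]
gripper_width: 15.3
finger_force: 45.0
```

Emit:
arm_command(
  commands=[
    [0.01,0,0,-0.03,0],
    [0.01,0,0,-0.02,0],
    [0.01,0,0,0,0],
    [0.01,0,0,0,0],
  ],
)

```text
time: 42.5
tool_pos: [603.5, -215.6, 68.6]
eef_rot: [-2.222, -2.219, 0.002]
force: [-0.2, 0.3, -0.1]
gripper_width: 15.5
finger_force: 45.0
```

```bash
python3 - <<'E'
from h import *
o=sensors.observe();print(o['tool_pos'].round(1),o['eef_rot'].round(3),o['force'].round(1))
im,ci=cap('wrist','w13.png')
for t in ['rod_tip']:
    r=spotter.tip_of(t,'wrist'); print([(np.round(q['pixel'],1).tolist(),round(q['score'],2),onz(ci,q['pixel'],75).round(1).tolist()) for q in r])
a=cv2.imread('pics/w13.png')[0:240,150:362]
im,c=cap('scene','c6.png');p=proj(c,[605,-60,48])[0].astype(int)
b=cv2.imread('pics/c6.png')[p[1]-60:p[1]+60,p[0]-70:p[0]+70]
cv2.imwrite('pics/p6.png',np.hstack([cv2.resize(a,(400,453)),cv2.resize(b,(400,453))]))
E
```

```text
[ 603.5 -215.6   68.6] [-2.222e+00 -2.219e+00  2.000e-03] [-0.2  0.3 -0.1]
[]
```

View pics/p6.png

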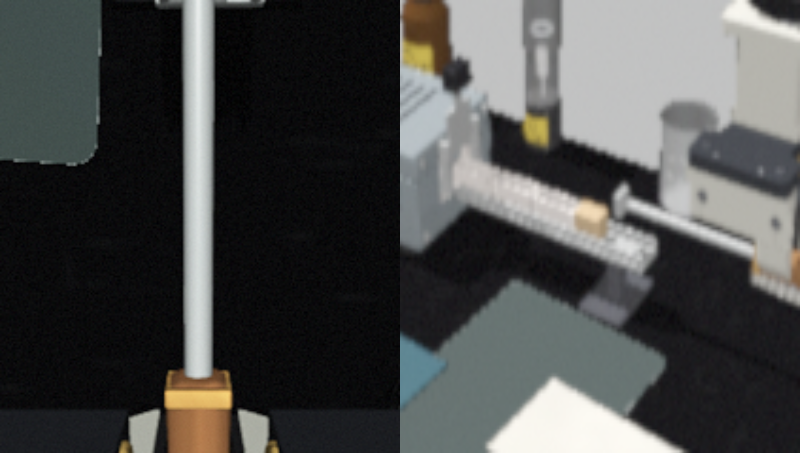

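Rod held level and straight behind the plug. Lower into the trough and push.

Emit:
arm_command(
  commands=[
    [0.01,0.0017,0,-0.012,0],
    [0.01,0,0,-0.008,0],
    [0.01,0,0,0,0],
    [0.01,0,0,0,0],
  ],
)

```text
time: 43.05
tool_pos: [605.8, -215.6, 48.8]
eef_rot: [-2.222, -2.22, 0.001]
force: [0.0, 0.2, -1.1]
gripper_width: 15.7
finger_force: 45.0
```

Emit:
arm_command(
  commands=[
    [0.01,0,0.008,0,0],
    [0.01,0,0.008,0,0],
    [0.01,0,0.008,0,0],
    [0.01,0,0.008,0,0],
    [0.01,0,0.008,0,0],
  ],
)

```text
time: 43.55
tool_pos: [606.2, -174.7, 49.4]
eef_rot: [2.222, 2.221, 0.0]
force: [0.4, -0.7, -0.0]
gripper_width: 15.6
finger_force: 45.0
```

Emit:
arm_command(
  commands=[
    [0.01,0,0.01,0,0],
    [0.01,0,0.01,0,0],
    [0.01,0,0.01,0,0],
    [0.01,0,0,0,0],
  ],
)

```text
time: 43.95
tool_pos: [606.3, -143.1, 49.4]
eef_rot: [-2.219, -2.223, -0.002]
force: [0.9, 0.4, -0.1]
gripper_width: 15.5
finger_force: 45.0
```

Emit:
arm_command(
  commands=[
    [0.01,-0.0005,0.01,-0.0005,0],
    [0.01,0,0.01,0,0],
    [0.01,0,0.01,0,0],
    [0.01,0,0.01,0,0],
    [0.01,0,0,0,0],
  ],
)

```text
time: 44.45
tool_pos: [605.8, -103.0, 48.9]
eef_rot: [-2.219, -2.223, -0.002]
force: [-0.8, 0.3, -1.0]
gripper_width: 15.7
finger_force: 45.0
```

Emit:
arm_command(
  commands=[
    [0.01,0,0.01,0,0],
    [0.01,0,0.01,0,0],
    [0.01,0,0.01,0,0],
    [0.01,0,0,0,0],
  ],
)

```text
time: 44.85
tool_pos: [605.7, -73.0, 48.9]
eef_rot: [-2.219, -2.223, -0.002]
force: [-0.2, 0.5, -2.0]
gripper_width: 15.5
finger_force: 45.0
```

Emit:
arm_command(
  commands=[
    [0.01,0,0.01,0,0],
    [0.01,0,0.01,0,0],
    [0.01,0,0,0,0],
    [0.01,0,0,0,0],
  ],
)

```text
time: 45.25
tool_pos: [605.6, -55.2, 48.8]
eef_rot: [2.221, 2.221, 0.0]
force: [0.6, -0.8, -2.1]
gripper_width: 15.4
finger_force: 45.0
```

Emit:
arm_command(
  commands=[
    [0.01,0,0.006,0,0],
    [0.01,0,0.006,0,0],
    [0.01,0,0.006,0,0],
    [0.01,0,0,0,0],
    [0.01,0,0,0,0],
  ],
)

```text
time: 45.75
tool_pos: [605.6, -37.4, 48.8]
eef_rot: [2.222, 2.221, 0.0]
force: [-0.4, -0.7, -0.9]
gripper_width: 15.5
finger_force: 45.0
```

Emit:
arm_command(
  commands=[
    [0.01,0,0.003,0,0],
    [0.01,0,0.003,0,0],
    [0.01,0,0,0,0],
    [0.01,0,0,0,0],
  ],
)

```text
time: 46.15
tool_pos: [605.6, -31.6, 48.8]
eef_rot: [2.222, 2.221, 0.0]
force: [-0.3, -0.5, -0.8]
gripper_width: 15.3
finger_force: 45.0
```

Emit:
arm_command(
  commands=[
    [0.01,0,0.002,0,0],
    [0.01,0,0,0,0],
    [0.01,0,0,0,0],
  ],
)

```text
time: 46.45
tool_pos: [605.6, -29.6, 48.7]
eef_rot: [2.222, 2.221, 0.0]
force: [0.5, 0.3, -1.0]
gripper_width: 15.5
finger_force: 45.0
```

Emit:
arm_command(
  commands=[
    [0.01,0,0.002,0,0],
    [0.01,0,0,0,0],
    [0.01,0,0,0,0],
  ],
)

```text
time: 46.75
tool_pos: [605.6, -28.3, 48.7]
eef_rot: [2.223, 2.22, -0.001]
force: [0.3, -3.8, -0.2]
gripper_width: 15.7
finger_force: 45.0
```

Emit:
arm_command(
  commands=[
    [0.01,0,0.002,0,0],
    [0.01,0,0,0,0],
    [0.01,0,0,0,0],
  ],
)

```text
time: 47.05
tool_pos: [605.5, -28.2, 48.7]
eef_rot: [2.223, 2.217, -0.003]
force: [0.4, -8.3, 0.6]
gripper_width: 15.2
finger_force: 45.0
```

Emit:
arm_command(
  commands=[
    [0.01,0,0.0015,0,0],
    [0.01,0,0,0,0],
    [0.01,0,0,0,0],
  ],
)

```text
time: 47.35
tool_pos: [605.5, -28.1, 48.6]
eef_rot: [2.224, 2.216, -0.005]
force: [-0.4, -11.0, -0.6]
gripper_width: 15.6
finger_force: 45.0
```

The stack is against the stop (force 11 N at the predicted depth). Withdraw the rod and return it to its mat.

Emit:
arm_command(
  commands=[
    [0.01,0,-0.02,0,0],
    [0.01,0,-0.03,0,0],
    [0.01,0,-0.03,0,0],
    [0.01,0,-0.03,0,0],
    [0.01,0,-0.03,0,0],
  ],
)

```text
time: 47.85
tool_pos: [605.7, -164.6, 48.8]
eef_rot: [-2.222, -2.221, -0.001]
force: [-0.6, 0.6, -0.2]
gripper_width: 15.6
finger_force: 45.0
```

Emit:
arm_command(
  commands=[
    [0.01,0,-0.03,0,0],
    [0.01,0,-0.028,0,0],
    [0.01,0,0,0.03,0],
    [0.01,0,0,0.03,0],
    [0.01,0,0,0,0],
  ],
)

```text
time: 48.35
tool_pos: [608.5, -222.0, 113.0]
eef_rot: [2.219, 2.217, 0.007]
force: [-0.6, 0.7, -0.9]
gripper_width: 15.2
finger_force: 45.0
```

Emit:
arm_command(
  commands=[
    [0.01,-0.03,0,0,-2.1],
    [0.01,-0.04,0,0,-2.1],
    [0.01,-0.04,0,0,0],
    [0.01,-0.037,0,0,0],
    [0.01,0,0,0,0],
  ],
)

```text
time: 48.85
tool_pos: [452.8, -222.0, 107.8]
eef_rot: [-2.301, -2.133, 0.006]
force: [0.4, -0.3, -0.4]
gripper_width: 15.5
finger_force: 45.0
```

Emit:
arm_command(
  commands=[
    [0.01,0,0,0,0],
    [0.01,0,0,0,0],
    [0.01,0,0,0,0],
  ],
)

```text
time: 49.15
tool_pos: [460.0, -221.8, 108.7]
eef_rot: [2.301, 2.138, 0.002]
force: [-0.8, -0.4, -0.5]
gripper_width: 15.7
finger_force: 45.0
```

```bash
python3 - <<'E'
from h import *
o=sensors.observe();print(o['tool_pos'].round(1),o['eef_rot'].round(3),o['force'].round(1))
im,ci=cap('scene','c7.png');p=proj(ci,[605,50,48])[0].astype(int);print(p)
b=cv2.imread('pics/c7.png')[130:330,140:400]
im,ci=cap('side','s7.png');a=cv2.imread('pics/s7.png')[120:280,180:388]
cv2.imwrite('pics/p7.png',np.hstack([cv2.resize(b,(400,308)),cv2.resize(a,(400,308))]))
E
```

```text
[ 460.  -221.8  108.7] [2.301e+00 2.138e+00 2.000e-03] [-0.8 -0.4 -0.5]
[246 204]
```

View pics/p7.png

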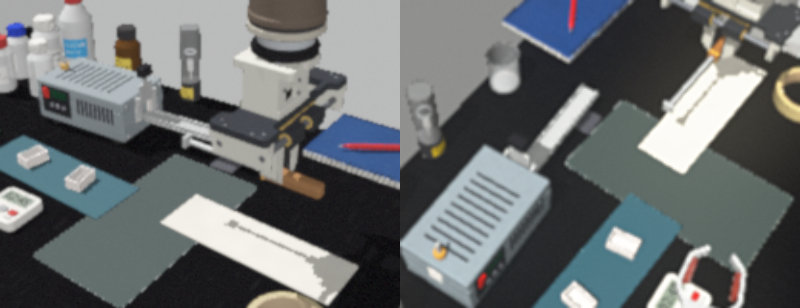

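Trough is empty, only the two wide boats remain on their mat. Lay the rod down where it lay.

Emit:
arm_command(
  commands=[
    [0.01,-0.002,-0.004,-0.03,0],
    [0.01,0,0,-0.03,0],
    [0.01,0,0,-0.02,0],
    [0.01,0,0,0,0],
    [0.01,0,0,0,0],
  ],
)

```text
time: 49.75
tool_pos: [457.0, -225.9, 28.9]
eef_rot: [-2.301, -2.138, -0.0]
force: [-0.2, -0.7, -0.8]
gripper_width: 15.6
finger_force: 45.0
```

Emit:
arm_command(
  commands=[
    [0.01,0,0,-0.01,0],
    [0.01,0,0,-0.005,0],
    [0.01,0,0,0,0],
    [0.01,0,0,0,0],
  ],
)

```text
time: 50.15
tool_pos: [456.7, -226.2, 13.9]
eef_rot: [2.302, 2.137, 0.0]
force: [-0.2, -0.0, -1.2]
gripper_width: 15.4
finger_force: 45.0
```

Emit:
arm_command(
  commands=[
    [0.01,0,0,-0.003,0],
    [0.01,0,0,-0.0015,0],
    [0.01,0,0,0,0],
    [0.01,0,0,0,0],
  ],
)

```text
time: 50.55
tool_pos: [456.8, -226.3, 9.6]
eef_rot: [2.302, 2.137, 0.0]
force: [-2.5, 1.8, 5.4]
gripper_width: 15.2
finger_force: 45.0
```

Emit:
arm_command(
  commands=[
    [0.035,0,0,0,0],
    [0.035,0,0,0,0],
    [0.035,0,0,0,0],
    [0.035,0,0,0.03,0],
    [0.035,0,0,0.04,0],
  ],
)

```text
time: 51.05
tool_pos: [455.2, -225.5, 78.4]
eef_rot: [-2.299, -2.135, 0.002]
force: [0.6, -0.7, -0.3]
gripper_width: 35.0
finger_force: 0.0
```

Emit:
arm_command(
  commands=[
    [0.05,0,0,0.04,0],
    [0.05,0.03,0.03,0.04,4.2],
    [0.05,0.03,0.04,0.02,0],
    [0.05,0.03,0.04,0,0],
    [0.05,0.03,0.04,0,0],
  ],
)

```text
time: 51.55
tool_pos: [571.5, -82.3, 173.2]
eef_rot: [2.223, 2.217, 0.002]
force: [1.1, -0.7, -0.4]
gripper_width: 49.7
finger_force: 0.0
```

Emit:
arm_command(
  commands=[
    [0.05,0.028,0.04,0,0],
    [0.05,0,0.04,0,0],
    [0.05,0,0,0,0],
    [0.05,0,0,0,0],
    [0.05,0,0,0,0],
  ],
)

```text
time: 52.05
tool_pos: [597.9, -4.9, 171.8]
eef_rot: [2.224, 2.219, -0.002]
force: [0.2, -0.3, 0.1]
gripper_width: 49.8
finger_force: 0.0
```

```bash
python3 - <<'E'
from h import *
o=sensors.observe();print(o['tool_pos'].round(1),o['eef_rot'].round(3))
im,ci=cap('wrist','w14.png')
for t in ['gate_knob','rod_tip']:
    print(t,[(np.round(q['pixel'],1).tolist(),round(q['score'],2),onz(ci,q['pixel'],119 if t=='gate_knob' else 12).round(1).tolist()) for q in spotter.tip_of(t,'wrist')])
im,c=cap('scene'); 
for t in ['rod_tip','rod_grip','gate_knob','beaker']: print(t,[(np.round(q['pixel'],1).tolist(),round(q['score'],2),onz(c,q['pixel'],{'gate_knob':119,'beaker':0}.get(t,12)).round(1).tolist()) for q in spotter.tip_of(t,'scene')])
E
```

```text
[597.9  -4.9 171.8] [ 2.224e+00  2.219e+00 -2.000e-03]
gate_knob [([265.4, 54.5], 0.75, [604.6, 85.8, 119.0])]
rod_tip []
rod_tip [([267.0, 264.5], 0.62, [464.6, -100.8, 12.0]), ([170.8, 241.5], 0.44, [420.6, 135.1, 12.0])]
rod_grip [([332.8, 287.1], 0.82, [471.3, -248.5, 12.0])]
gate_knob [([229.9, 175.0], 0.75, [602.8, 94.4, 119.0])]
beaker [([313.8, 214.0], 0.8, [725.4, -78.6, 0.0])]
```

Emit:
arm_command(
  commands=[
    [0.06,0.007,0.03,0,0],
    [0.06,0,0.03,0,0],
    [0.06,0,0.03,0,0],
    [0.06,0,0,-0.03,0],
    [0.06,0,0,0,0],
  ],
)

```text
time: 52.95
tool_pos: [603.0, 86.9, 139.2]
eef_rot: [-2.218, -2.221, 0.007]
force: [-0.6, -0.1, -1.4]
gripper_width: 60.0
finger_force: 0.0
```

Emit:
arm_command(
  commands=[
    [0.06,0,0,-0.028,0],
    [0.06,0,0,0,0],
    [0.06,0,0,0,0],
    [0.02,0,0,0,0],
    [0.02,0,0,0,0],
  ],
  newtons=25,
)

```text
time: 53.45
tool_pos: [605.9, 86.6, 115.5]
eef_rot: [2.222, 2.219, 0.002]
force: [-0.6, -0.4, -0.1]
gripper_width: 48.3
finger_force: 0.0
```

Emit:
arm_command(
  commands=[
    [0.02,0,0,0,0],
    [0.02,0,0,0,0],
    [0.02,0,0,0,0],
  ],
)

```text
time: 53.75
tool_pos: [604.9, 86.7, 114.3]
eef_rot: [-2.222, -2.22, 0.0]
force: [-0.6, 0.6, 1.2]
gripper_width: 25.6
finger_force: 25.0
```

Emit:
arm_command(
  commands=[
    [0.02,0,0,-0.008,0],
    [0.02,0,0,-0.008,0],
    [0.02,0,0,-0.007,0],
    [0.02,0,0,0,0],
    [0.02,0,0,0,0],
  ],
)

```text
time: 54.25
tool_pos: [605.0, 86.7, 90.0]
eef_rot: [-2.222, -2.22, 0.001]
force: [0.1, 0.1, -3.7]
gripper_width: 25.7
finger_force: 25.0
```

Emit:
arm_command(
  commands=[
    [0.02,0,0,-0.002,0],
    [0.02,0,0,-0.001,0],
    [0.02,0,0,0,0],
    [0.02,0,0,0,0],
  ],
)

```text
time: 54.65
tool_pos: [605.1, 86.8, 89.7]
eef_rot: [2.222, 2.22, 0.0]
force: [-7.4, -2.5, 18.0]
gripper_width: 25.5
finger_force: 25.0
```

Emit:
arm_command(
  commands=[
    [0.06,0,0,0,0],
    [0.06,0,0,0,0],
    [0.06,0,0,0,0],
    [0.06,0,0,0.03,0],
    [0.06,0,0,0.04,0],
  ],
)

```text
time: 55.15
tool_pos: [603.7, 86.2, 156.6]
eef_rot: [-2.22, -2.218, 0.006]
force: [0.4, 0.1, 1.6]
gripper_width: 58.5
finger_force: 0.0
```

Emit:
arm_command(
  commands=[
    [0.06,-0.02,-0.04,0.04,0],
    [0.06,-0.04,-0.04,0.02,0],
    [0.06,-0.04,-0.04,0,0],
    [0.06,-0.04,-0.04,0,0],
    [0.06,0,0,0,0],
  ],
)

```text
time: 55.65
tool_pos: [480.0, -56.5, 207.6]
eef_rot: [2.23, 2.212, -0.008]
force: [1.2, -0.1, 0.0]
gripper_width: 59.7
finger_force: 0.0
```

Emit:
arm_command(
  commands=[
    [0.06,-0.04,-0.04,0.02,0],
    [0.06,-0.04,-0.04,0,0],
    [0.06,0,0,0,0],
    [0.06,0,0,0,0],
  ],
)

```text
time: 56.05
tool_pos: [415.7, -120.1, 224.9]
eef_rot: [2.225, 2.217, 0.0]
force: [0.2, 0.3, 0.6]
gripper_width: 60.0
finger_force: 0.0
```

```bash
python3 - <<'E'
from h import *
o=sensors.observe();print(o['tool_pos'].round(1))
im,ci=cap('scene','c8.png'); i2,c2=cap('side','s8.png'); C={'scene':ci,'side':c2}
try:
  k=[(C[n],spotter.tip_of('gate_knob',n)[0]['pixel']) for n in C]; print('knob',tri(k))
except Exception as e: print(e)
b=cv2.imread('pics/c8.png')[130:330,140:400]; a=cv2.imread('pics/s8.png')[120:280,180:388]
cv2.imwrite('pics/p8.png',np.hstack([cv2.resize(b,(400,308)),cv2.resize(a,(400,308))]))
E
```

```text
[ 415.7 -120.1  224.9]
knob (array([603.22332021,  84.9696917 , 103.02645527]), [np.float64(0.08663295863087966), np.float64(0.08663295863072087)])
```

View pics/p8.png

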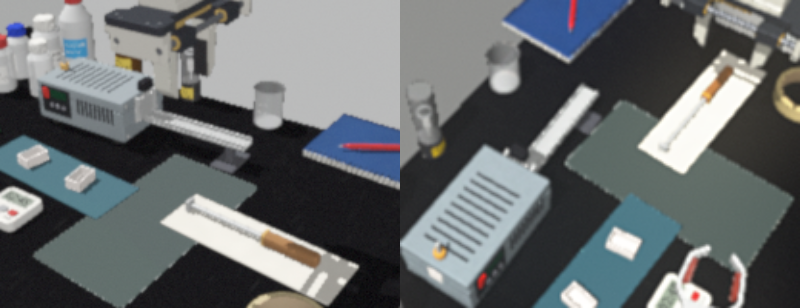

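The gate is shut (knob at the same measured height as at the start, and it bottomed at 18 N). The trough is empty, the rod lies on its mat, the two wide boats are on theirs, and the beaker is standing.

```bash
python3 -c "
from plant import ticket
print(ticket.sign_off())"
```

```text
the job is handed in; nothing more can be done
None
```

I loaded the furnace and handed the job in: all three narrow boats are in the bore with the plug behind them, pushed until the rod met firm resistance at the predicted depth, the rod is back on its mat, the gate is shut, both wide boats are still on their mat and the beaker is standing; sign-off returned no verdict.

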